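# Push a lock plug out with the follower

## Task

Take the orange-handled follower from its wooden rack and use it to push the brass plug right out of the clamped lock into the blue trough. Push on until you feel the follower's collar bear firmly on the lock's face ring (press it home with about 10 N over the drag, and never jab or force the ring), then let go and leave the follower there in the bore so that it keeps the lock's pins in place. Do not disturb the other things on the bench.

Things in the scene. Friction and masses are not known exactly. Their poses are not given: they have to be found in the camera images.
- fixture: Stripping fixture, fixed: dark steel base 150 x 110 x 12 mm (x = 2 to 152 mm), aluminium clamp jaws (78 mm across, tops 10 mm above the bore axis) holding a brass lock shell, and a blue trough. Origin on the bench under the centre of the bore's entry face; x runs level along the bore, the way the plug is pushed; z up. Bore axis 90 mm above the bench. Nothing stands before the entry face (x < 0).
- bore_entry (a point): Centre of the bore at the outer surface of the face ring, on the entry side (fixture x = 0). Axes as the fixture. The bore is 20 mm in diameter (22 mm in the face ring). The shell is 34 mm across; the pin housing on it is 11 mm wide and reaches 28 mm above the bore axis.
- bore_exit (a point): Centre of the bore at its exit end (fixture x = 44 mm), where the plug comes out. Axes as the fixture.
- trough (a point): Middle of the blue receiving trough's floor, 14 mm below the bore axis. The trough runs on from the exit (fixture x = 47 to 136 mm), 32 mm wide inside, walls up to 4 mm above the bore axis.
- face_ring: Steel ring round the bore's entry, 4 mm thick, hole 22 mm, outside 35 mm; part of the fixture. Origin at bore_entry. The follower's collar seats against it.
- plug: Brass plug, tight in the bore: barrel 18 mm in diameter, 40 mm long, flange 23 mm across and 3 mm thick at its exit end (+x). Origin on its axis, mid-barrel. At the start its rear end lies 4.5 to 10 mm inside the entry face. Three sprung lock pins press on it from above: it slides with about 5 to 15 N of drag, unsteadily. The pins then rub on the follower too, so the drag lasts to the end.
- follower: Plug follower, 118 mm, 0.16 kg: steel rod 17 mm thick, its last 3 mm tapering to 11 mm at the nose; a dark collar 30 mm across, 6 mm thick, clamped on the rod as a depth stop; an orange handle 18 x 18 mm, 56 mm long. The collar's front face sits 48 to 56 mm behind the nose, each time elsewhere, not tracked. Origin on the axis 52 mm behind the nose; x towards the nose, z up. Lies level in the rack, lifts straight out.
- follower_nose (a point): Centre of the follower's nose end (follower x = +52 mm).
- follower_grip (a point): A good place to take the handle, on its axis (follower x = -32 mm; the handle runs from x = -10 to -66 mm), fingers across the handle. At the start 50 mm above the bench. Axes as the follower.
- rack: Wooden rack of the follower, fixed: base 150 x 80 x 12 mm, two notched posts 51 mm tall at rack x = +32 mm (under the rod) and x = -60 mm (under the handle's tail), 35 mm wide. Origin under it on the bench; x the way the follower points.
- key_a: Bystander: loose brass key, 4 mm thick, bow 24 mm, blade 32 mm; origin under its bow.
- key_b: Bystander: loose steel key, same shape; origin under its bow.
- padlock: Bystander: loose brass padlock lying flat, 45 x 40 x 22 mm with a steel shackle; origin under its body.
- spare_shell: Bystander: loose spare steel lock shell, 44 x 34 x 43 mm; origin under its centre.
- thin_rod: Bystander: loose thin brass rod (10 mm) with a black handle, 110 mm long, the wrong size for this lock; origin under the joint of rod and handle.
- screwdriver: Bystander: loose yellow screwdriver, 160 mm long, lying flat; origin under it.
- oil: Bystander: white oil bottle with a red cap, 40 mm across, 100 mm tall; origin under its centre.

How it is judged (in metres and radians):
On the way, in this order (a step that is already met when the one before it is completed fails the run):
1. the follower's nose has entered the bore by more than 8 mm, with the plug still in the bore (x of follower_nose in the frame of bore_entry between 0.008 and 0.04 m and x of plug in the frame of bore_entry below 0.055 m and y of follower_nose in the frame of bore_entry between -0.005 and 0.005 m and z of follower_nose in the frame of bore_entry between -0.005 and 0.005 m), for 0.1 s.
2. the plug is out and the follower's collar bears on the face ring with more than 4 N (x of plug in the frame of bore_entry above 0.066 m and x of follower in the frame of bore_entry between -0.006 and 0.006 m and y of follower in the frame of bore_entry between -0.004 and 0.004 m and z of follower in the frame of bore_entry between -0.004 and 0.004 m and angle between the x axis of follower and the x axis of fixture, either way round below 0.12 rad and contact force between follower and face_ring above 4 N), for 0.2 s.
At the end, for the whole second after the job is handed in: The plug lies at rest in the blue trough, its rear end at least 2 mm past the bore's exit; the follower is in the bore, released and at rest, its origin within 6 mm of the entry face along the bore, within 4 mm of the bore's axis and within 0.12 rad of its direction (x of plug in the frame of bore_entry between 0.066 and 0.125 m and y of plug in the frame of bore_entry between -0.014 and 0.014 m and z of plug in the frame of bore_entry between -0.016 and 0.006 m and x of follower in the frame of bore_entry between -0.006 and 0.006 m and y of follower in the frame of bore_entry between -0.004 and 0.004 m and z of follower in the frame of bore_entry between -0.004 and 0.004 m and angle between the x axis of follower and the x axis of fixture, either way round below 0.12 rad and linear speed of each of plug, follower below 0.02 m/s); the robot touches nothing.
It fails at once if the follower presses on the face ring with more than 30 N (contact force between follower and face_ring above 30 N).
It fails at once if a bystander (key, padlock, spare shell, thin rod, screwdriver or oil bottle) is moved by more than 20 mm (distance of any of key_a, key_b, padlock, spare_shell, thin_rod, screwdriver, oil from where it was at the start of the episode above 0.02 m).
It also fails if it takes over 56 s, if anything falls off the work surface, if the arm or the gripper's body presses on something with over 40 N, if the wrist force passes 120 N, or if a joint passes its speed limit or range.

## Robot

A 7-joint arm with a two-finger parallel gripper is mounted at the origin on the work surface. World frame = base frame: x ahead of the robot, y to its left, z up, the work surface at z = 0. Lengths are in m, angles in degrees, forces in N, time in s.
With the tool pointing down it reaches from about 0.35 to 0.9 m from the base axis. Payload 7.2 kg.
Tool frame: the origin (TCP) lies midway between the tips of the shut fingers; the grasp point (between the pads) lies 19 mm behind it; z points along the fingers, y is the direction in which the jaws open and shut (so a half turn about z gives the same grasp; the last joint's range is limited). The gripper opens to 88 mm and grips with 3 to 60 N. Pads are 20 mm wide; open, the fingers measure 115 mm over their backs; the gripper's body (75 mm by 178 mm) begins 61 mm behind the grasp point.
Start: joints at [-72.147, 23.554, -0.728, 91.456, 0.321, 64.991, -4.71], TCP at [0.232, 0.58, 0.223] pointing down, gripper open.
Joint ranges: [-169.25, 169.25], [-16.82, 113.86], [-84.01, 82.57], [7.8, 145.47], [-59.2, 239.2], [7.22, 106.19], [-163.78, 163.78]. Speed limits (degrees/s): [136.94, 136.94, 172.46, 172.46, 180, 180, 180].

## Interface

Orientations are given as a 3x3 rotation matrix whose columns are the frame's x, y, z axes.
In Python, from cell import sensors, optics, arm gives the robot as it stands.
- The arm moves only by the tool apply_moves, never from a script. Its argument "series" is a list of rows, each an object with "dp": the shift along the world's x, y, z in mm, a list of three; "angular": the turn, a rotation vector about the world's x, y, z in degrees, a list of three; "claw": the finger opening in mm, from 0 to 87.8. A call has 1 to 12 rows; each row is the pose to reach, as a shift and turn from the pose commanded when the call began; what a row does not reach only later rows make up. A row lasts 1/10 s, in which the tool goes at most 50 mm and 8.59 degrees, less where a joint would pass 70% of its speed; a pose out of reach is approached as far as the arm can. A call with a gripper value outside its range is refused whole. The fingers move at their own pace and stop on an object; the grip force is fixed at half the most. Time passes only in rows, so rows that repeat a pose let the fingers close. It gives the time, the measured TCP pose, the force and the opening at its end, in the units of the state.
- sensors.get_state(): the state, without advancing time (a new reading comes with each control period).
- optics.capture(name): name is "scene" or "side" or "wrist"; returns a dict with "color" (384x512x3 uint8, red, green, blue), "fovy" (degrees; the focal length in pixels is half the picture's height over the tangent of half this angle, whatever the lens; pixels are square), "cx", "cy" (the principal point, pixels), "pose" (4x4, takes a point from camera to world coordinates); the wrist camera has in their place "hand_eye" (4x4, takes a point from camera to tool coordinates, whose origin is the TCP and whose axes are the flange's). Camera axes: x right, y down, z forward; pixel columns grow to the right and rows downward; lengths in m; the calibration is good to about 2 mm. The wrist camera is an equidistant fisheye: a pixel r from the principal point sees the ray r / f radians off the axis. A picture is of the moment at which its call begins: read the wrist's pose just before it. There is no depth.
- arm.hand_in(): hands the job in, once; it reports no verdict.
The state is a dict: "time": time; "joint_positions": joint angles; "qvel": joint speeds; "tau": joint torques, N m; "ee_pos": TCP position; "tcp_rot": TCP orientation; "ft_force": force on the tool from outside, world axes, zero at the start; "torque": the same for the moment, N m; "gripper_width": opening from 0.0 (shut) to 1.0 (fully open).
Only numpy, scipy, OpenCV 4.12 (cv2) and the standard library are available. Lean on these libraries where they do the work, as an engineer would, in place of code of your own. Each camera call takes 0.05 s, during which the arm holds its last target.

## Working session

There is one attempt and no reset: what is moved stays moved. The work goes in short steps, Python scripts to look and compute and a tool call to move; the robot and the scene stay as the last step left them, time stands still between calls to the robot, and variables do not carry over. Pictures are saved under pics/ and viewed, and the job is handed in when it is done.

Besides the shell and the picture viewer there is one more tool, called after "Request:" as name([rows], argument=value, ...), one row to a line, values as JSON. apply_moves: Moves the arm, as the interface text tells. Its arguments: {"type":"object","properties":{"series":{"type":"array"}},"required":["series"]}

```bash
ls; mkdir -p pics; python3 - <<'E'
from cell import sensors, optics, arm
import cv2,numpy as np,pickle
s=sensors.get_state()
print({k:np.round(v,3) for k,v in s.items()})
d={}
for n in ["scene","side","wrist"]:
    c=optics.capture(n); d[n]=c
    cv2.imwrite(f"pics/{n}0.png",c["color"][:,:,::-1]); print(n,c["fovy"],c["cx"],c["cy"],np.round(c.get("pose",c.get("hand_eye")),4).tolist())
pickle.dump((s,d),open("cap0.pkl","wb"))
E
```

```text
pics
{'time': np.float64(0.0), 'joint_positions': array([-72.146,  23.601,  -0.729,  91.502,   0.323,  64.99 ,  -4.709]), 'qvel': array([-0.   ,  0.036, -0.03 , -0.039,  0.046, -0.055,  0.02 ]), 'tau': array([-0.0000e+00, -5.8796e+01,  6.4200e-01, -2.9107e+01, -5.4000e-02,
        1.8000e-02,  0.0000e+00]), 'ee_pos': array([0.232, 0.58 , 0.222]), 'tcp_rot': array([[-0.929,  0.371, -0.   ],
       [ 0.371,  0.929, -0.002],
       [-0.   , -0.002, -1.   ]]), 'ft_force': array([-0.242,  1.38 , -0.213]), 'torque': array([ 0.035, -0.015,  0.049]), 'gripper_width': np.float64(1.001)}
scene 48.134379379794716 257.69552623617403 195.93901782575645 [[0.3354, 0.8032, -0.4923, 1.056], [0.9421, -0.2898, 0.169, -0.1965], [-0.0069, -0.5205, -0.8538, 0.8835], [0.0, 0.0, 0.0, 1.0]]
side 46.98830597649453 255.8317233785277 189.01431034622001 [[-0.9736, -0.1795, 0.1412, 0.4196], [-0.2276, 0.7128, -0.6634, 0.6462], [0.0185, -0.678, -0.7348, 0.8628], [0.0, 0.0, 0.0, 1.0]]
wrist 65.70646984690485 255.61485776559243 193.6738295948601 [[-0.001, -0.9609, -0.2768, 0.0771], [1.0, -0.0008, -0.0007, 0.0006], [0.0004, -0.2768, 0.9609, -0.1621], [0.0, 0.0, 0.0, 1.0]]
```

View pics/scene0.png

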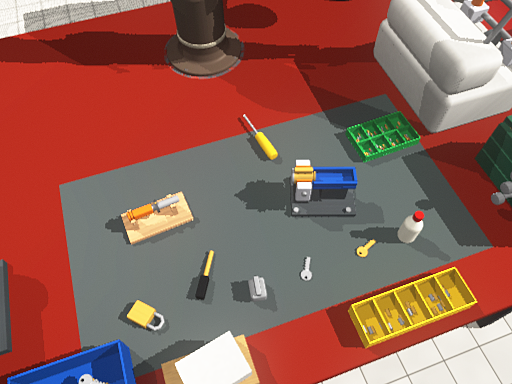

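View pics/side0.png

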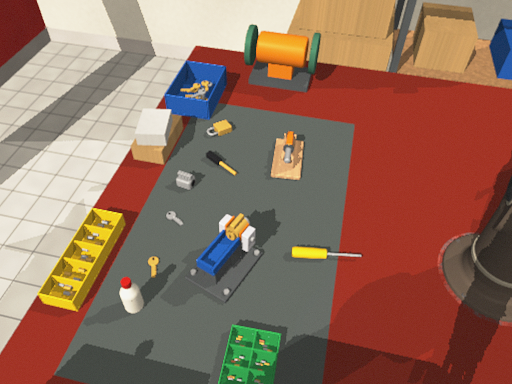

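View pics/wrist0.png

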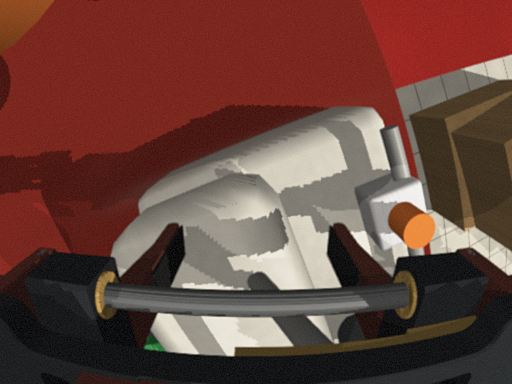

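```bash
cat > h.py <<'E'
import numpy as np,cv2,pickle
def f(c): return 192/np.tan(np.radians(c["fovy"])/2)
def ray(c,uv,T=None):
    uv=np.asarray(uv,float); x=(uv-[c["cx"],c["cy"]])/f(c)
    if "hand_eye" in c:
        r=np.linalg.norm(x); d=np.array([*(x/max(r,1e-9)*np.sin(r)),np.cos(r)]); P=T@c["hand_eye"]
    else: d=np.array([*x,1.]); P=c["pose"]
    return P[:3,3],P[:3,:3]@d/np.linalg.norm(d)
def onz(c,uv,z,T=None):
    o,d=ray(c,uv,T); return o+d*(z-o[2])/d[2]
def tcpT(s):
    T=np.eye(4); T[:3,:3]=s["tcp_rot"]; T[:3,3]=s["ee_pos"]; return T
def proj(c,p,T=None):
    P=c["pose"] if T is None else T@c["hand_eye"]
    q=np.linalg.inv(P)@np.append(p,1); 
    if T is None: x=q[:2]/q[2]
    else:
        n=np.linalg.norm(q[:2]); x=q[:2]/n*np.arctan2(n,q[2])
    return x*f(c)+[c["cx"],c["cy"]]
def tri(rs):
    A=0;b=0
    for o,d in rs:
        M=np.eye(3)-np.outer(d,d);A=A+M;b=b+M@o
    p=np.linalg.solve(A,b); return p,[np.linalg.norm(np.cross(p-o,d)) for o,d in rs]
def crop(c,x0,y0,w,h,k,name):
    im=c["color"][y0:y0+h,x0:x0+w,::-1]
    cv2.imwrite(name,cv2.resize(im,None,fx=k,fy=k,interpolation=cv2.INTER_CUBIC))
E
python3 - <<'E'
from h import *
s,d=pickle.load(open("cap0.pkl","rb"))
def z(n,b): 
    x,y,w,h_=b; im=d[n]["color"][y:y+h_,x:x+w,::-1]; return cv2.resize(im,(390,290),interpolation=cv2.INTER_CUBIC)
a=np.vstack([np.hstack([z("scene",(280,145,96,72)),z("scene",(110,180,96,72))]),np.hstack([z("side",(180,205,96,72)) if 0 else z("side",(180,210,96,72)),z("side",(245,120,96,72))])])
cv2.imwrite("pics/z0.png",a)
for uv in [(125,215),(190,195),(123,242),(193,222)]: print(onz(d["scene"],uv,.012))
print(onz(d["scene"],(291,215),.012),onz(d["scene"],(355,215),.012))
E
```

```text
[ 0.49791265 -0.33066049  0.012     ]
[ 0.49638448 -0.17474951  0.012     ]
[ 0.5649481  -0.34752085  0.012     ]
[ 0.56912133 -0.18701203  0.012     ]
[0.62824132 0.03104286 0.012     ] [0.67827612 0.16990529 0.012     ]
```

View pics/z0.png

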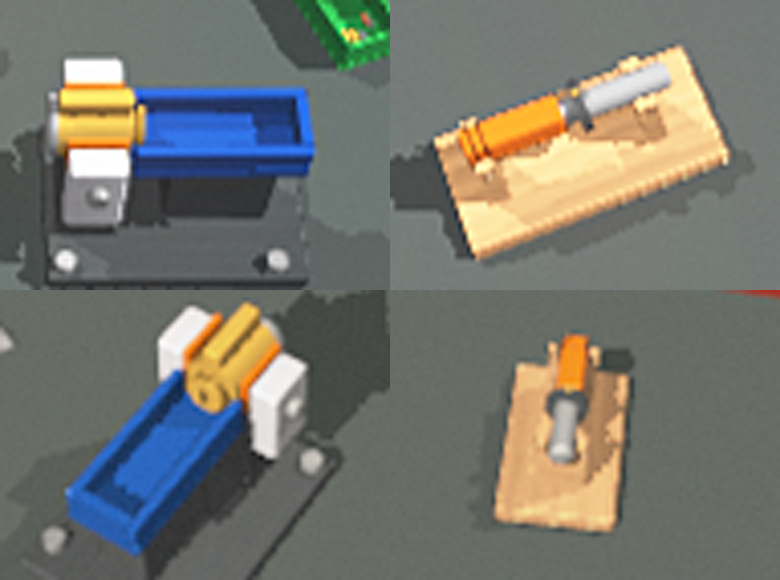

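Request:
apply_moves([
  {"dp": [27, -38, 20], "angular": [0, 0, -7], "claw": 87},
  {"dp": [54, -76, 40], "angular": [0, 0, -14], "claw": 87},
  {"dp": [81, -114, 57], "angular": [0, 0, -21], "claw": 87},
  {"dp": [108, -152, 57], "angular": [0, 0, -28], "claw": 87},
  {"dp": [135, -190, 57], "angular": [0, 0, -35], "claw": 87},
  {"dp": [162, -228, 57], "angular": [0, 0, -42], "claw": 87},
  {"dp": [188, -266, 57], "angular": [0, 0, -49], "claw": 87},
  {"dp": [214, -304, 57], "angular": [0, 0, -55], "claw": 87},
  {"dp": [240, -342, 57], "angular": [0, 0, -60], "claw": 87},
  {"dp": [260, -380, 57], "angular": [0, 0, -65], "claw": 87},
  {"dp": [275, -420, 57], "angular": [0, 0, -68], "claw": 87},
  {"dp": [280, -462, 57], "angular": [0, 0, -68], "claw": 87},
])

```text
time: 1.35
ee_pos: [0.5126, 0.1168, 0.2794]
tcp_rot: [[-0.002, 1.0, 0.0], [1.0, 0.002, -0.001], [-0.001, 0.0, -1.0]]
ft_force: [0.7, 0.1, 0.1]
gripper_width: 0.99
```

```bash
cat > cap.py <<'E'
import sys
from h import *
from cell import sensors, optics
def cap(tag,names=("wrist",)):
    s=sensors.get_state(); d={}
    for n in names:
        d[n]=optics.capture(n); cv2.imwrite(f"pics/{n}{tag}.png",cv2.resize(d[n]["color"][:,:,::-1],(800,600),interpolation=cv2.INTER_CUBIC))
    pickle.dump((s,d),open(f"cap{tag}.pkl","wb"))
    print(s["time"],s["ee_pos"],s["joint_positions"].round(1),s["ft_force"].round(1),s["gripper_width"])
    return s,d
if __name__=="__main__": cap(sys.argv[1],sys.argv[2:] or ("wrist",))
E
python3 cap.py 1
```

```text
1.35 [0.51259726 0.11679397 0.2793691 ] [-40.   11.3  25.9 102.1  -5.2  67.9 -12.4] [0.7 0.1 0.1] 0.9901405868576448
```

View pics/wrist1.png

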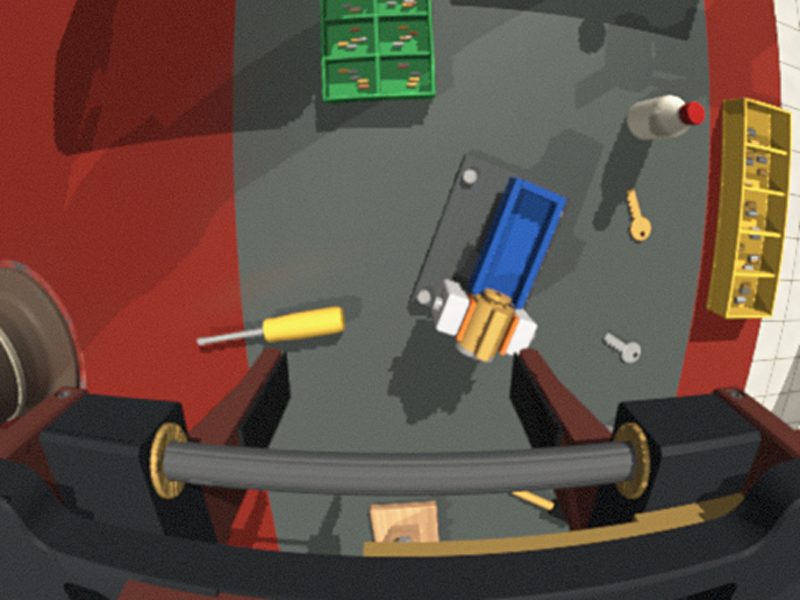

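Request:
apply_moves([
  {"dp": [3, -45, 0], "angular": [0, 0, 0], "claw": 87},
  {"dp": [6, -92, 0], "angular": [0, 0, 0], "claw": 87},
  {"dp": [9, -140, 0], "angular": [0, 0, 0], "claw": 87},
  {"dp": [12, -188, 0], "angular": [0, 0, 0], "claw": 87},
  {"dp": [15, -236, 0], "angular": [0, 0, 0], "claw": 87},
  {"dp": [17, -284, -10], "angular": [0, 0, 0], "claw": 87},
  {"dp": [17, -330, -25], "angular": [0, 0, 0], "claw": 87},
  {"dp": [17, -370, -45], "angular": [0, 0, 0], "claw": 87},
  {"dp": [17, -387, -60], "angular": [0, 0, 0], "claw": 87},
  {"dp": [17, -387, -60], "angular": [0, 0, 0], "claw": 87},
  {"dp": [17, -387, -60], "angular": [0, 0, 0], "claw": 87},
])

```text
time: 2.5
ee_pos: [0.5286, -0.268, 0.2194]
tcp_rot: [[-0.004, 1.0, -0.001], [1.0, 0.004, 0.001], [0.001, -0.001, -1.0]]
ft_force: [0.7, 0.8, -0.0]
gripper_width: 0.991
```

```bash
python3 cap.py 2 wrist scene
```

```text
2.5 [ 0.52864267 -0.26798247  0.21938215] [ -4.5  23.1  36.1  98.2 -14.9  63.7  36.3] [ 0.7  0.8 -0. ] 0.991107228725825
```

View pics/wrist2.png

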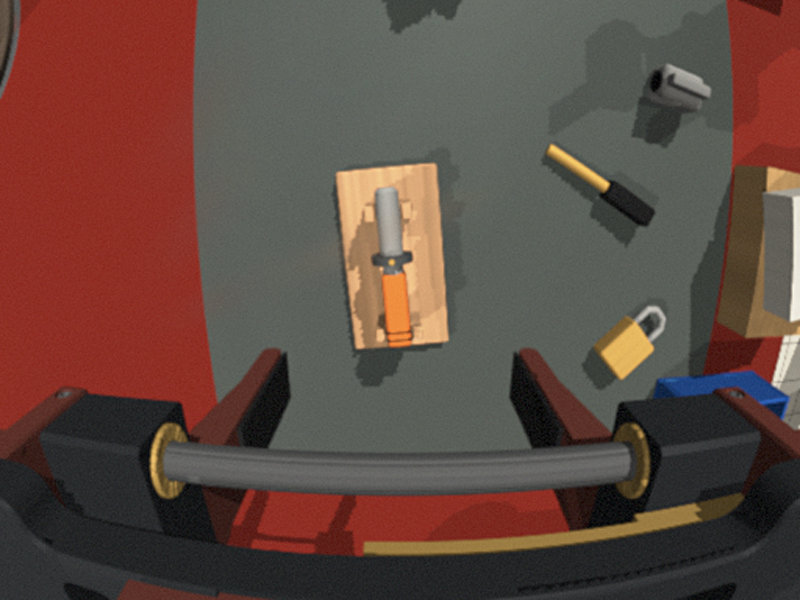

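```bash
cat > rack.py <<'E'
from h import *
s,d=pickle.load(open("cap2.pkl","rb")); c=d["wrist"]; T=tcpT(s)
hsv=cv2.cvtColor(c["color"],cv2.COLOR_RGB2HSV).astype(int)
roi=np.zeros(hsv.shape[:2],bool); roi[100:230,200:300]=True
om=roi&(hsv[...,0]>6)&(hsv[...,0]<17)&(hsv[...,1]>195)&(hsv[...,2]>150)
rm=roi&(hsv[...,1]<40)&(hsv[...,2]>110); rm[:, :236]=0; rm[:,262:]=0; rm[165:]=0
for m,z,n in((om,.055,"handle"),(rm,.052,"rod")):
    k,l,st,ce=cv2.connectedComponentsWithStats(m.astype(np.uint8)); i=1+st[1:,4].argmax(); print(n,st[i],ce[i])
    ys,xs=np.where(l==i); P=np.array([onz(c,(x,y),z,T)[:2] for x,y in zip(xs,ys)])
    ct,sz,an=cv2.minAreaRect((P*1000).astype(np.float32)); mu=P.mean(0); u=np.linalg.svd(P-mu,full_matrices=0)[2][0]; u*=np.sign(u[1])
    t=(P-mu)@u; print(" rect",ct,sz,an," mean",mu,"yaw",np.degrees(np.arctan2(u[1],u[0])),"ends",mu+u*t.min(),mu+u*t.max(),t.max()-t.min())
E
python3 rack.py
```

```text
handle [258 175   1   4   4] [258.  176.5]
 rect (530.10205078125, -265.1058044433594) (3.2349955290555954e-05, 3.4646379947662354) 0.2715180218219757  mean [ 0.53010199 -0.26510492] yaw 90.27163254398457 ends [ 0.5301102 -0.2668381] [ 0.53009378 -0.2633735 ] 0.003464638080247395
rod [241 120  17  44 579] [248.68048359 141.6044905 ]
 rect (519.7230834960938, -226.27752685546875) (15.278127670288086, 49.06056213378906) 5.992049694061279  mean [ 0.51961146 -0.22607218] yaw 95.4677899811632 ends [ 0.5219654  -0.25066365] [ 0.51729508 -0.20187306] 0.049013597786056115
```

```bash
sed -i 's/hsv\[...,1\]>195/hsv[...,1]>170/' rack.py; python3 -c "
from h import *
s,d=pickle.load(open('cap2.pkl','rb'));h=cv2.cvtColor(d['wrist']['color'],cv2.COLOR_RGB2HSV);print(h[180:222:6,240:270:3].tolist())"; python3 rack.py
```

```text
[[[14, 118, 158], [14, 115, 157], [13, 192, 237], [14, 187, 239], [14, 185, 239], [14, 186, 239], [12, 195, 237], [16, 111, 234], [16, 110, 239], [14, 119, 218]], [[14, 116, 171], [14, 112, 153], [12, 196, 232], [13, 189, 238], [13, 186, 238], [14, 184, 240], [13, 189, 240], [15, 115, 232], [15, 112, 232], [14, 116, 209]], [[14, 121, 175], [15, 111, 156], [11, 188, 216], [13, 189, 237], [13, 189, 239], [14, 185, 239], [13, 186, 239], [11, 143, 196], [15, 117, 222], [14, 120, 219]], [[15, 121, 173], [14, 120, 157], [11, 179, 188], [14, 189, 239], [13, 183, 240], [14, 188, 238], [13, 189, 239], [11, 179, 202], [15, 114, 222], [15, 115, 221]], [[15, 118, 179], [16, 117, 87], [11, 171, 122], [13, 193, 239], [13, 186, 239], [13, 188, 239], [14, 188, 239], [11, 188, 231], [15, 120, 179], [14, 119, 178]], [[15, 116, 163], [15, 119, 174], [13, 124, 105], [13, 189, 241], [13, 187, 241], [14, 185, 241], [14, 187, 242], [11, 194, 234], [15, 115, 157], [15, 115, 229]], [[15, 112, 177], [16, 112, 239], [15, 115, 169], [11, 192, 234], [13, 187, 240], [13, 186, 237], [13, 187, 233], [11, 194, 191], [15, 101, 161], [15, 108, 230]]]
handle [244 175  19  47 675] [253.42222222 198.19111111]
 rect (525.133056640625, -291.4967956542969) (17.576122283935547, 55.35539627075195) 5.062835693359375  mean [ 0.52498584 -0.29084767] yaw 95.19431240232784 ends [ 0.52755216 -0.31907789] [ 0.52253831 -0.26392425] 0.05538106842116086
rod [241 120  17  44 579] [248.68048359 141.6044905 ]
 rect (519.7230834960938, -226.27752685546875) (15.278127670288086, 49.06056213378906) 5.992049694061279  mean [ 0.51961146 -0.22607218] yaw 95.4677899811632 ends [ 0.5219654  -0.25066365] [ 0.51729508 -0.20187306] 0.049013597786056115
```

Request:
apply_moves([
  {"dp": [-4, -17, -20], "angular": [0, 0, 5], "claw": 87},
  {"dp": [-4, -17, -60], "angular": [0, 0, 5], "claw": 87},
  {"dp": [-4, -17, -100], "angular": [0, 0, 5], "claw": 60},
  {"dp": [-4, -17, -140], "angular": [0, 0, 5], "claw": 60},
  {"dp": [-4, -17, -165], "angular": [0, 0, 5], "claw": 60},
  {"dp": [-4, -17, -180], "angular": [0, 0, 5], "claw": 60},
  {"dp": [-4, -17, -188], "angular": [0, 0, 5], "claw": 60},
  {"dp": [-4, -17, -188], "angular": [0, 0, 5], "claw": 60},
  {"dp": [-4, -17, -188], "angular": [0, 0, 5], "claw": 50},
])

```text
time: 3.5
ee_pos: [0.5257, -0.2858, 0.033]
tcp_rot: [[-0.092, 0.996, 0.002], [0.996, 0.092, -0.001], [-0.001, 0.002, -1.0]]
ft_force: [-0.5, -0.8, 1.1]
gripper_width: 0.627
```

```bash
python3 cap.py 3 wrist side
```

```text
3.5 [ 0.52565374 -0.28576125  0.03295589] [  3.7  36.2  28.2 106.2 -23.9  43.5  50.2] [-0.5 -0.8  1.1] 0.627029103944181
```

View pics/wrist3.png

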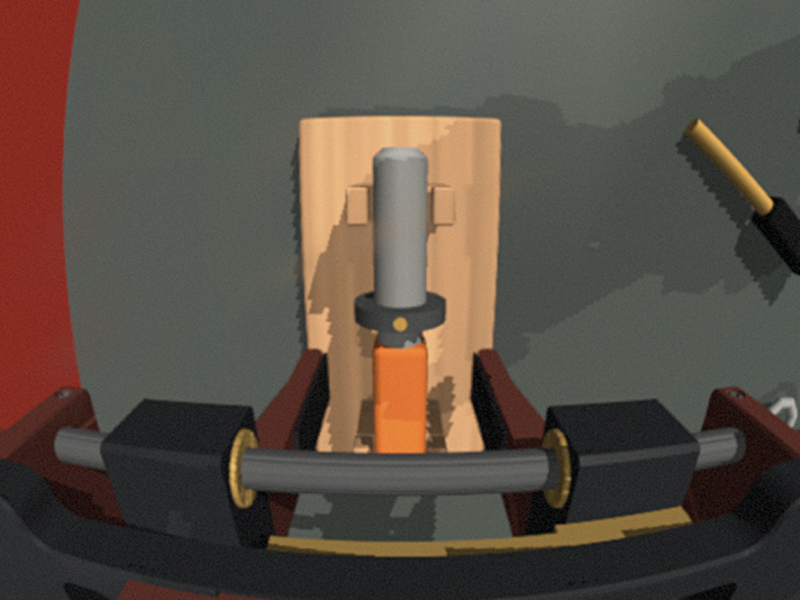

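Request:
apply_moves([
  {"dp": [-1, 0, -1], "angular": [0, 0, 0], "claw": 20},
  {"dp": [-1, 0, -1], "angular": [0, 0, 0], "claw": 5},
  {"dp": [-1, 0, -1], "angular": [0, 0, 0], "claw": 5},
  {"dp": [-1, 0, -1], "angular": [0, 0, 0], "claw": 5},
  {"dp": [-1, 0, -1], "angular": [0, 0, 0], "claw": 5},
  {"dp": [-1, 0, -1], "angular": [0, 0, 0], "claw": 5},
])

```text
time: 4.2
ee_pos: [0.5242, -0.2855, 0.0308]
tcp_rot: [[-0.092, 0.996, 0.001], [0.996, 0.092, -0.0], [-0.0, 0.001, -1.0]]
ft_force: [2.0, 0.1, 0.2]
gripper_width: 0.205
```

```bash
python3 cap.py 4 wrist; python3 -c "
from cell import sensors
print(sensors.get_state())"
```

```text
4.2 [ 0.52422311 -0.28550563  0.03079318] [  3.8  36.3  28.1 106.4 -24.   43.2  50.3] [2.  0.1 0.2] 0.20515830321141948
{'time': 4.25, 'joint_positions': array([  3.75397398,  36.27356733,  28.1045464 , 106.3979953 ,
       -24.0337499 ,  43.22442096,  50.28689523]), 'qvel': array([-0.06385539,  0.01800846, -0.04767214,  0.03310523,  0.02770831,
        0.2045834 ,  0.01108065]), 'tau': array([ 7.21174367e-01, -5.89551616e+01,  1.02061021e+01, -1.88211161e+01,
        3.79308835e-01,  4.55655176e-01,  1.53815991e-02]), 'ee_pos': array([ 0.52419617, -0.28551443,  0.03078098]), 'tcp_rot': array([[-9.14909812e-02,  9.95805623e-01,  7.49586725e-04],
       [ 9.95805885e-01,  9.14911052e-02, -1.32756677e-04],
       [-2.00780363e-04,  7.34296833e-04, -9.99999710e-01]]), 'ft_force': array([ 2.18681035, -0.1197456 ,  0.35053703]), 'torque': array([ 0.03929999, -0.40159486, -0.01614952]), 'gripper_width': 0.20335601955909446}
```

View pics/wrist4.png

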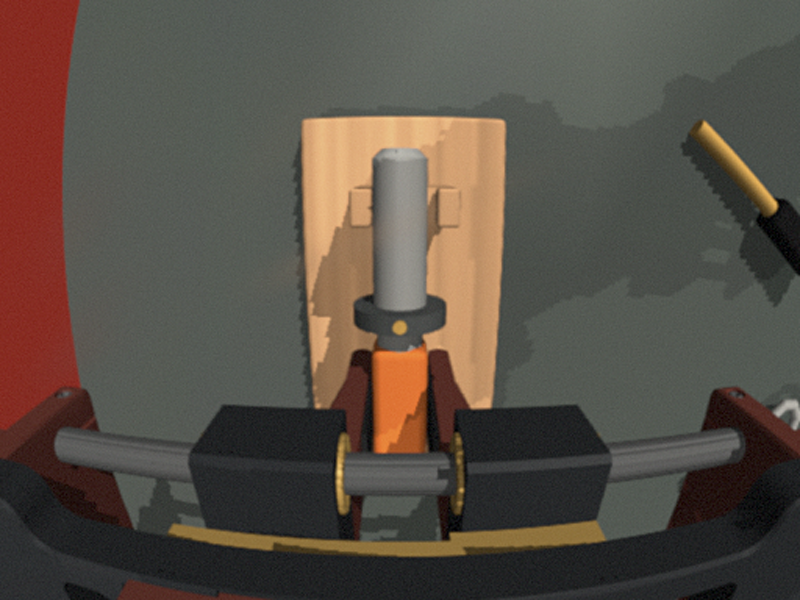

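Request:
apply_moves([
  {"dp": [0, 0, 6], "angular": [0, 0, 0], "claw": 5},
  {"dp": [0, 0, 20], "angular": [0, 0, 0], "claw": 5},
  {"dp": [0, 0, 45], "angular": [0, 0, 0], "claw": 5},
  {"dp": [0, 0, 80], "angular": [0, 0, 0], "claw": 5},
  {"dp": [0, 0, 110], "angular": [0, 0, 0], "claw": 5},
  {"dp": [0, 0, 110], "angular": [0, 0, 0], "claw": 5},
])

```text
time: 4.85
ee_pos: [0.5248, -0.2873, 0.1453]
tcp_rot: [[-0.09, 0.996, 0.005], [0.996, 0.09, -0.002], [-0.003, 0.005, -1.0]]
ft_force: [0.2, 0.2, -2.3]
gripper_width: 0.203
```

```bash
python3 - <<'E'
from h import *
s,d=pickle.load(open("cap1.pkl","rb")); crop(d["wrist"],255,90,110,145,4,"pics/w1z.png")
c=d["wrist"];T=tcpT(s)
hsv=cv2.cvtColor(c["color"],cv2.COLOR_RGB2HSV).astype(int)
m=(hsv[...,0]>100)&(hsv[...,0]<125)&(hsv[...,1]>120); m[:90]=0;m[235:]=0;m[:,:255]=0;m[:,365:]=0
ys,xs=np.where(m);P=np.array([onz(c,(x,y),.094,T)[:2]*1000 for x,y in zip(xs,ys)],np.float32)
r=cv2.minAreaRect(P);print(r,cv2.boxPoints(r))
E
```

```text
((601.6272583007812, 140.94906616210938), (96.25907135009766, 49.36407470703125), 70.36711883544922) [[562.209    103.91052 ]
 [608.70325   87.324585]
 [641.04553  177.98761 ]
 [594.5513   194.57355 ]]
```

View pics/w1z.png

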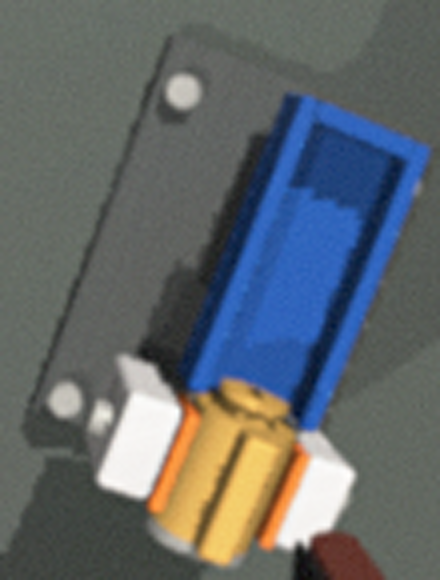

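```bash
python3 - <<'E'
from h import *
s,d=pickle.load(open("cap1.pkl","rb"));c=d["wrist"];T=tcpT(s)
for n,q,z in [("trFL",(290,95),.094),("trFR",(431,150),.094),("trNR",(312,428),.094),("housing NL",(200,556),.118),("housing NR",(232,565),.118),("housing FL",(245,433),.118),("housing FR",(285,442),.118),("jawL in near",(140,497),.1),("jawL far-in",(183,403),.1),("jawR fr",(355,475),.1),("jawR nr",(290,545),.1),
 ("base FL",(170,40),.012),("base NL",(25,435),.012)]:
    uv=(q[0]/4+255,q[1]/4+90); print(n,np.round(onz(c,uv,z,T)*1000,1))
E
```

```text
trFL [596.  191.3  94. ]
trFR [641.3 176.9  94. ]
trNR [608.2  89.1  94. ]
housing NL [570.4  56.5 118. ]
housing NR [580.4  53.5 118. ]
housing FL [581.6  94.8 118. ]
housing FR [593.7  92.1 118. ]
jawL in near [553.8  68.8 100. ]
jawL far-in [565.8  98.7 100. ]
jawR fr [621.9  75.5 100. ]
jawR nr [602.6  52.2 100. ]
base FL [571.3 209.1  12. ]
base NL [520.   61.5  12. ]
```

Request:
apply_moves([
  {"dp": [1, 20, 0], "angular": [0, 0, -4], "claw": 5},
  {"dp": [2, 60, 0], "angular": [0, 0, -10], "claw": 5},
  {"dp": [4, 100, 0], "angular": [0, 0, -16], "claw": 5},
  {"dp": [6, 145, -10], "angular": [0, 0, -21], "claw": 5},
  {"dp": [8, 185, -30], "angular": [0, 0, -24], "claw": 5},
  {"dp": [8, 210, -55], "angular": [0, 0, -24], "claw": 5},
  {"dp": [8, 220, -70], "angular": [0, 0, -24], "claw": 5},
  {"dp": [8, 221, -73], "angular": [0, 0, -24], "claw": 5},
  {"dp": [8, 221, -73], "angular": [0, 0, -24], "claw": 5},
  {"dp": [8, 221, -73], "angular": [0, 0, -24], "claw": 5},
])

```text
time: 5.85
ee_pos: [0.5319, -0.0661, 0.0684]
tcp_rot: [[0.323, 0.946, 0.001], [0.946, -0.323, -0.001], [-0.0, 0.001, -1.0]]
ft_force: [1.0, 0.3, -2.2]
gripper_width: 0.202
```

```bash
python3 cap.py 5 wrist scene side; python3 -c "
from h import *
s,d=pickle.load(open('cap5.pkl','rb')); a=cv2.resize(d['scene']['color'][130:226,230:358,::-1],(512,384),interpolation=2);cv2.imwrite('pics/s5.png',a)
a=cv2.resize(d['side']['color'][190:286,190:318,::-1],(512,384),interpolation=2);cv2.imwrite('pics/d5.png',a)"
```

```text
5.85 [ 0.53185579 -0.06611013  0.06837529] [-24.9  29.4  35.3 114.2 -24.2  43.7   5.9] [ 1.   0.3 -2.2] 0.20211089299569204
```

View pics/wrist5.png

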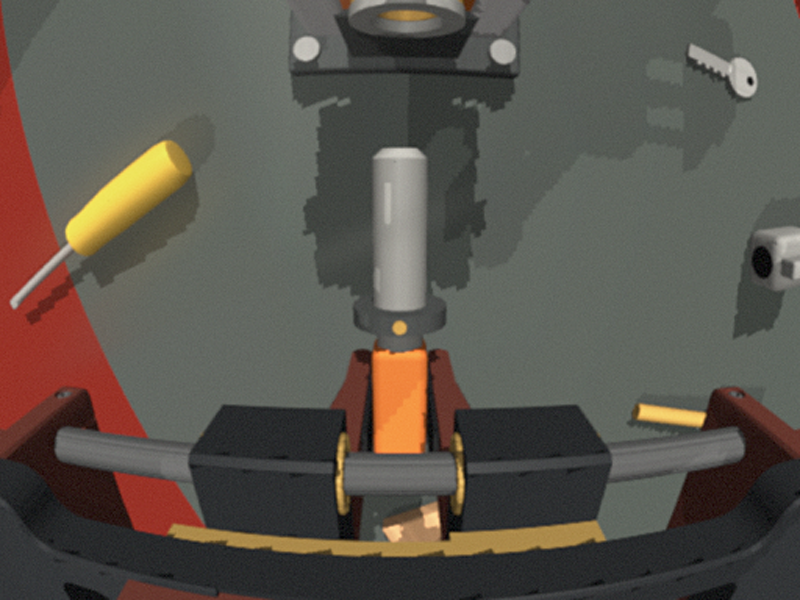

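View pics/s5.png

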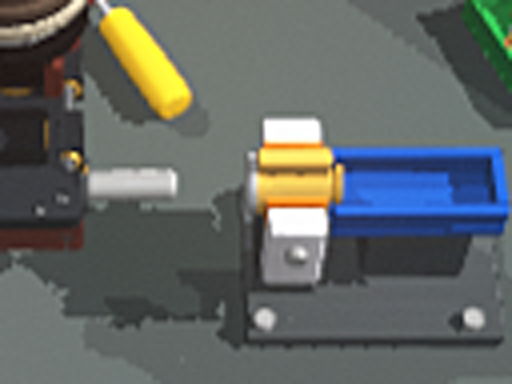

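View pics/d5.png

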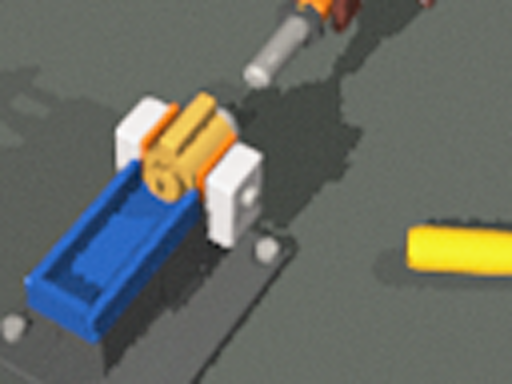

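```bash
python3 - <<'E'
from h import *
s,d=pickle.load(open("cap5.pkl","rb"));crop(d["wrist"],180,0,160,110,5,"pics/w5z.png")
E
```

```text
(no output)
```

View pics/w5z.png

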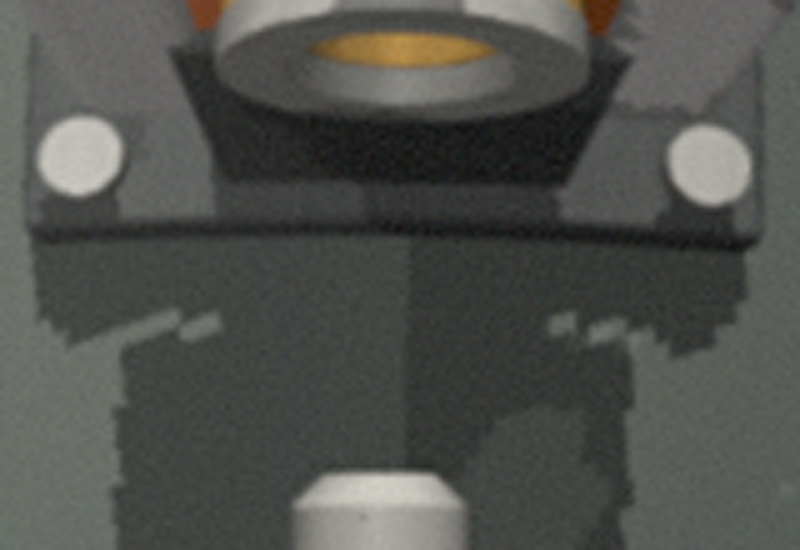

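```bash
python3 - <<'E'
from h import *
s,d=pickle.load(open("cap5.pkl","rb"));c=d["wrist"];T=tcpT(s)
def g(n,q,z):
    p=onz(c,(q[0]/5+180,q[1]/5),z,T)*1000; l=np.linalg.inv(T)@np.append(p/1000,1)
    print(n,np.round(p,1),"tool",np.round(l[:3]*1000,1)); return p
a=g("ringL",(215,45),.09);b=g("ringR",(588,48),.09)
for r in (30,60): g("ring c row%d"%r,(403,r),.09)
a1=g("scrL",(80,155),.016);b1=g("scrR",(709,165),.016)
a2=g("baseL",(33,222),.012);b2=g("baseR",(758,235),.012)
for a_,b_ in((a1,b1),(a2,b2),(a,b)):
    v=b_-a_;print("len",np.linalg.norm(v),"yaw",np.degrees(np.arctan2(v[0],-v[1])),"mid",(a_+b_)/2)
g("noseL",(300,495),.0875);g("noseR",(467,495),.0875); g("noseTip",(382,472),.0875);g("rodbackL",(1,1),.09)
# rod edges, colors
g("rodL far",((373/1.5625-180)*5,300/1.5625*5),.0875);g("rodR far",((427/1.5625-180)*5,300/1.5625*5),.0875)
print("tool yaw",np.degrees(np.arctan2(s["tcp_rot"][1,0],s["tcp_rot"][0,0])))
S=pickle.load(open("cap5.pkl","rb"))[1]
# ring, nose in scene+side: rough
for n,us,ud in [("nose c",(230+172/4,130+182/4),(190+258/4,190+78/4))]:
    print(n,tri([ray(S["scene"],us),ray(S["side"],ud)]))
E
```

```text
ringL [557.4  59.2  90. ] tool [126.8 -16.3 -21.7]
ringR [590.7  47.7  90. ] tool [126.7  18.9 -21.7]
ring c row30 [574.6  54.6  90. ] tool [128.    1.4 -21.7]
ring c row60 [573.5  51.6  90. ] tool [124.8   1.4 -21.7]
scrL [534.5  77.5  16. ] tool [136.7 -44.   52.3]
scrR [619.9  46.9  16. ] tool [135.5  46.8  52.4]
baseL [524.3  71.5  12. ] tool [127.8 -51.7  56.3]
baseR [624.7  35.4  12. ] tool [126.1  55.   56.4]
len 90.71593297140514 yaw 70.3163818481123 mid [577.22964337  62.19169272  16.        ]
len 106.69895412265666 yaw 70.20427961703288 mid [574.46412257  53.43475811  12.        ]
len 35.19311856995168 yaw 70.939279113496 mid [574.04261252  53.40694239  90.        ]
noseL [550.5  14.3  87.5] tool [ 82.1  -8.4 -19.2]
noseR [565.4   9.2  87.5] tool [ 82.1   7.4 -19.2]
noseTip [558.5  13.9  87.5] tool [ 84.3  -0.6 -19.2]
rodbackL [539.7  72.1  90. ] tool [133.3 -37.3 -21.7]
rodL far [534.6 -28.7  87.5] tool [ 36.3  -9.5 -19.1]
rodR far [551.  -34.3  87.5] tool [ 36.3   7.8 -19.1]
tool yaw 71.13194854397187
nose c (array([0.55766401, 0.01044586, 0.08804477]), [np.float64(0.0010385562069052257), np.float64(0.0010385562069052134)])
```

```bash
cat > rodw.py <<'E'
from h import *
import sys
s,d=pickle.load(open(sys.argv[1],"rb"));c=d["wrist"];T=tcpT(s); he=c["hand_eye"]
g=cv2.GaussianBlur(c["color"].astype(np.float32).mean(2),(3,3),0)
o=he[:3,3]
for r in range(100,190,8):
    row=g[r,225:288]; dx=np.diff(row); 
    L=225+.5+dx[:32].argmax(); R=225+.5+32+dx[32:].argmin()
    # subpixel
    dirs=[]
    for u in (L,R):
        x=(np.array([u,r])-[c["cx"],c["cy"]])/f(c); n=np.linalg.norm(x); dirs.append(he[:3,:3]@np.array([*(x/n*np.sin(n)),np.cos(n)]))
    # half-angle between tangent rays in plane ~ asin(8.5/dist)
    ang=np.arccos(np.clip(dirs[0]@dirs[1],-1,1))/2; m=dirs[0]+dirs[1]; m/=np.linalg.norm(m)
    D=8.5/np.sin(ang); p=o*1000+m*D; print(r,L,R,np.round(p,1))
E
python3 rodw.py cap5.pkl
```

```text
100 238.5 271.5 [82.1 -1.3 -6.4]
108 238.5 272.5 [ 77.8  -1.1 -11.3]
116 238.5 272.5 [ 73.8  -1.1 -11.7]
124 238.5 272.5 [ 69.8  -1.1 -12.2]
132 238.5 272.5 [ 65.7  -1.1 -12.7]
140 238.5 272.5 [ 61.7  -1.1 -13.3]
148 238.5 272.5 [ 57.8  -1.1 -14. ]
156 239.5 272.5 [ 53.1  -0.8 -10.3]
164 238.5 272.5 [ 49.9  -1.1 -15.6]
172 239.5 272.5 [ 45.   -0.8 -12.1]
180 238.5 272.5 [ 42.1  -1.1 -17.4]
188 239.5 271.5 [35.8 -1.1 -9.5]
```

```bash
python3 - <<'E'
from h import *
for i in (0,1,3,5):
    s,d=pickle.load(open(f"cap{i}.pkl","rb"));c=d["wrist"];print(c["cx"],c["cy"],c["hand_eye"].round(4).tolist())
E
```

```text
255.61485776559243 193.6738295948601 [[-0.001, -0.9609, -0.2768, 0.0771], [1.0, -0.0008, -0.0007, 0.0006], [0.0004, -0.2768, 0.9609, -0.1621], [0.0, 0.0, 0.0, 1.0]]
255.61485776559243 193.6738295948601 [[-0.001, -0.9606, -0.2779, 0.0771], [1.0, -0.0006, -0.0015, -0.0006], [0.0013, -0.2779, 0.9606, -0.1621], [0.0, 0.0, 0.0, 1.0]]
255.61485776559243 193.6738295948601 [[-0.001, -0.9606, -0.2778, 0.0772], [1.0, -0.0006, -0.0015, -0.0005], [0.0013, -0.2778, 0.9606, -0.1621], [0.0, 0.0, 0.0, 1.0]]
255.61485776559243 193.6738295948601 [[-0.001, -0.9605, -0.2783, 0.0769], [1.0, -0.0006, -0.0015, -0.0008], [0.0012, -0.2783, 0.9605, -0.1621], [0.0, 0.0, 0.0, 1.0]]
```

Request:
apply_moves([
  {"dp": [0.4, 0, 2], "angular": [0, 0, -0.8], "claw": 5},
  {"dp": [5, 13, 2], "angular": [0, 0, -0.8], "claw": 5},
  {"dp": [9.8, 26, 2], "angular": [0, 0, -0.8], "claw": 5},
  {"dp": [9.8, 26, 2], "angular": [0, 0, -0.8], "claw": 5},
  {"dp": [9.8, 26, 2], "angular": [0, 0, -0.8], "claw": 5},
])

```text
time: 6.5
ee_pos: [0.5416, -0.0376, 0.0695]
tcp_rot: [[0.333, 0.943, -0.0], [0.943, -0.333, -0.0], [-0.0, -0.0, -1.0]]
ft_force: [-0.4, -0.5, -1.0]
gripper_width: 0.206
```

```bash
python3 cap.py 6 wrist scene side; python3 -c "
from h import *
s,d=pickle.load(open('cap6.pkl','rb')); crop(d['wrist'],195,20,120,100,6,'pics/w6z.png')
a=[cv2.resize(d[n]['color'][y:y+60,x:x+80,::-1],(400,300),interpolation=2) for n,x,y in (('scene',255,150),('side',220,200))]
cv2.imwrite('pics/sd6.png',np.hstack(a)); print(s['tcp_rot'])"
```

```text
6.5 [ 0.54162282 -0.03757532  0.06950205] [-27.8  29.9  35.4 113.1 -24.4  44.4   2.4] [-0.4 -0.5 -1. ] 0.20582650384869966
[[ 3.32789118e-01  9.43001242e-01 -2.44247300e-04]
 [ 9.43001255e-01 -3.32789152e-01 -1.16877003e-04]
 [-1.91498011e-04 -1.91430115e-04 -9.99999963e-01]]
```

View pics/w6z.png

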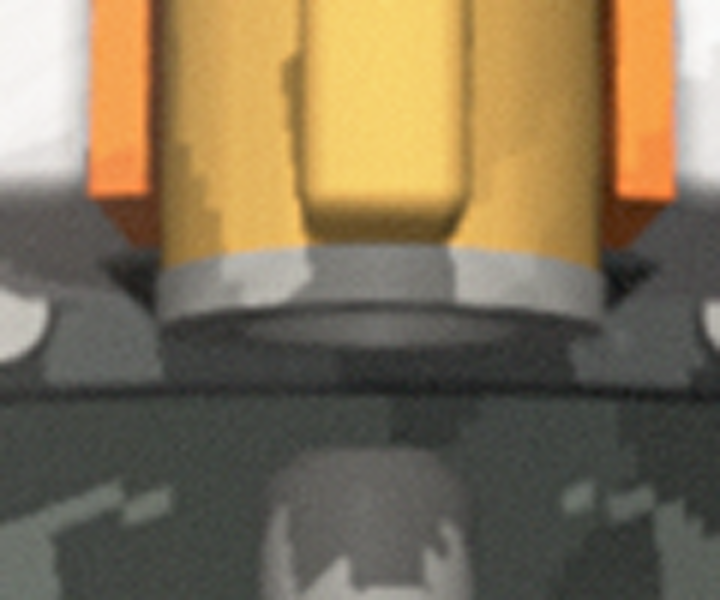

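View pics/sd6.png

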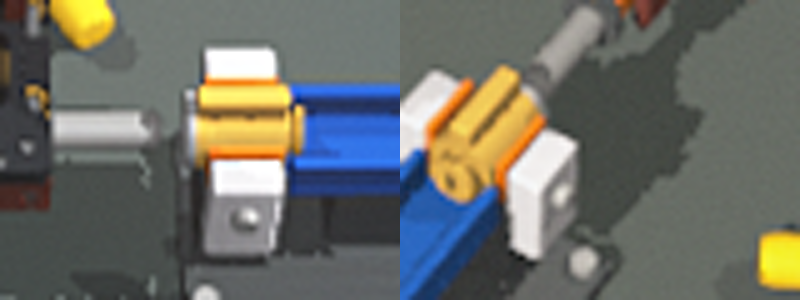

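Request:
apply_moves([
  {"dp": [1.1, -0.4, 1.5], "angular": [0, 0, 0], "claw": 5},
  {"dp": [1.1, -0.4, 1.5], "angular": [0, 0, 0], "claw": 5},
  {"dp": [2.8, 4.3, 1.5], "angular": [0, 0, 0], "claw": 5},
  {"dp": [4.1, 8.0, 1.5], "angular": [0, 0, 0], "claw": 5},
  {"dp": [4.1, 8.0, 1.5], "angular": [0, 0, 0], "claw": 5},
  {"dp": [4.1, 8.0, 1.5], "angular": [0, 0, 0], "claw": 5},
])

```text
time: 7.25
ee_pos: [0.5456, -0.0303, 0.0711]
tcp_rot: [[0.334, 0.942, -0.0], [0.942, -0.334, -0.0], [-0.0, -0.0, -1.0]]
ft_force: [1.0, -0.1, -1.1]
gripper_width: 0.202
```

```bash
python3 cap.py 7 wrist scene side; python3 -c "
from h import *
s,d=pickle.load(open('cap7.pkl','rb')); crop(d['wrist'],195,40,120,100,6,'pics/w7z.png')
a=[cv2.resize(d[n]['color'][y:y+60,x:x+80,::-1],(400,300),interpolation=2) for n,x,y in (('scene',255,150),('side',220,200))]
cv2.imwrite('pics/sd7.png',np.hstack(a))"
```

```text
7.25 [ 0.54562828 -0.03029385  0.07110545] [-28.5  30.1  35.5 112.6 -24.4  44.8   1.4] [ 1.  -0.1 -1.1] 0.20190196113389855
```

View pics/w7z.png

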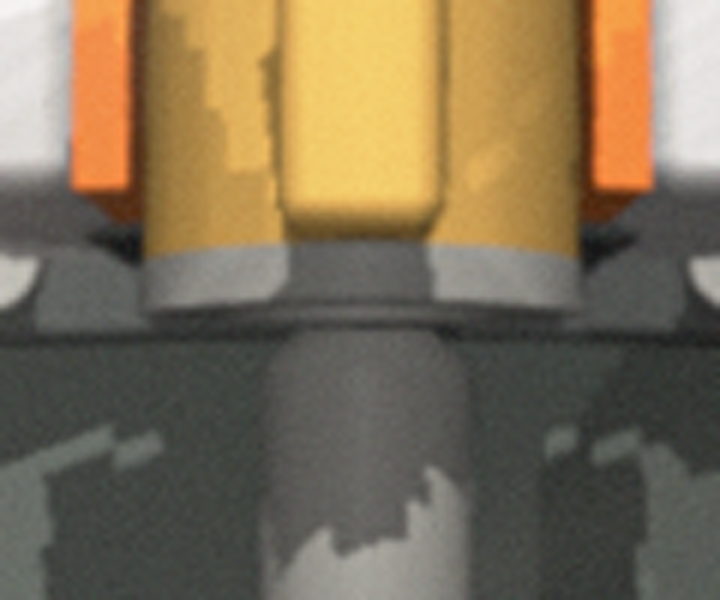

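View pics/sd7.png

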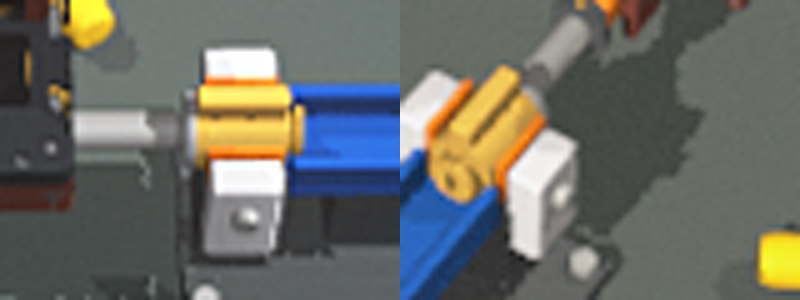

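Request:
apply_moves([
  {"dp": [0.5, 1.9, 0], "angular": [0, 0, 0], "claw": 5},
  {"dp": [1.2, 3.8, 0], "angular": [0, 0, 0], "claw": 5},
  {"dp": [1.8, 5.7, 0], "angular": [0, 0, 0], "claw": 5},
  {"dp": [2.5, 7.6, 0], "angular": [0, 0, 0], "claw": 5},
  {"dp": [2.5, 7.6, 0], "angular": [0, 0, 0], "claw": 5},
])

```text
time: 7.9
ee_pos: [0.5482, -0.0225, 0.0711]
tcp_rot: [[0.334, 0.942, 0.0], [0.942, -0.334, 0.0], [0.0, -0.0, -1.0]]
ft_force: [0.1, -0.1, -1.9]
gripper_width: 0.206
```

```bash
python3 cap.py 8 wrist scene side; python3 -c "
from h import *
s,d=pickle.load(open('cap8.pkl','rb')); crop(d['wrist'],195,40,120,100,6,'pics/w8z.png')"
```

```text
7.9 [ 0.54823979 -0.02250621  0.07112174] [-29.3  30.3  35.5 112.3 -24.4  45.    0.6] [ 0.1 -0.1 -1.9] 0.20640924341954042
```

View pics/w8z.png

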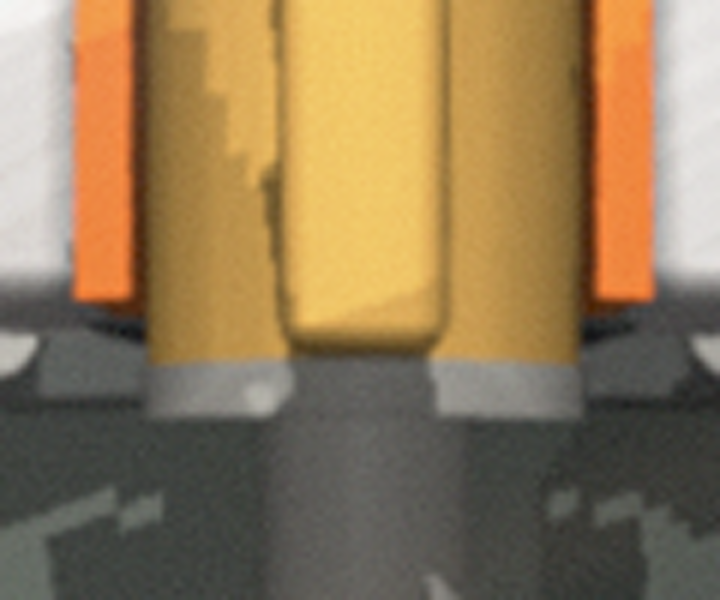

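Request:
apply_moves([
  {"dp": [0.7, 1.9, 0], "angular": [0, 0, 0], "claw": 5},
  {"dp": [1.3, 3.8, 0], "angular": [0, 0, 0], "claw": 5},
  {"dp": [2.0, 5.7, 0], "angular": [0, 0, 0], "claw": 5},
  {"dp": [2.7, 7.5, 0], "angular": [0, 0, 0], "claw": 5},
  {"dp": [3.4, 9.4, 0], "angular": [0, 0, 0], "claw": 5},
  {"dp": [4.0, 11.3, 0], "angular": [0, 0, 0], "claw": 5},
])

```text
time: 8.65
ee_pos: [0.5489, -0.0199, 0.0708]
tcp_rot: [[0.34, 0.94, -0.005], [0.94, -0.34, -0.008], [-0.01, -0.001, -1.0]]
ft_force: [-10.2, -25.0, 2.0]
gripper_width: 0.207
```

```bash
python3 - <<'E'
from h import *
for i in (7,8):
    s,d=pickle.load(open(f"cap{i}.pkl","rb"));c=d["wrist"];T=tcpT(s)
    for r in ((305,310,320) if i==7 else (405,415)):
        for z in (.0725+.035,):
            p=onz(c,(364/6+195-.4,r/6+40-.4),z,T); print(i,r,p.round(4),(np.linalg.inv(T)@np.append(p,1))[:3].round(4))
s,d=pickle.load(open("cap5.pkl","rb"));c=d["wrist"];T=tcpT(s)
crop(c,215,80,80,150,4,"pics/col5.png")
E
```

```text
7 305 [0.573  0.0503 0.1075] [ 0.0851 -0.0011 -0.0364]
7 310 [0.5729 0.0499 0.1075] [ 0.0847 -0.0011 -0.0364]
7 320 [0.5727 0.0493 0.1075] [ 0.084  -0.0011 -0.0364]
8 405 [0.5733 0.0514 0.1075] [ 0.078  -0.0011 -0.0364]
8 415 [0.573  0.0507 0.1075] [ 0.0773 -0.0011 -0.0364]
```

View pics/col5.png

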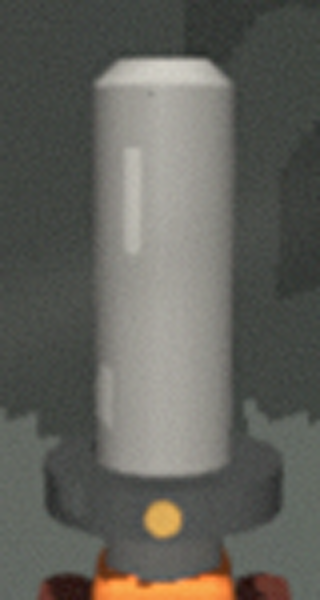

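```bash
python3 cap.py 9 wrist scene side; python3 -c "
from h import *
from cell import sensors
s,d=pickle.load(open('cap9.pkl','rb')); crop(d['wrist'],195,60,120,150,4,'pics/w9z.png')
a=[cv2.resize(d[n]['color'][y:y+60,x:x+80,::-1],(400,300),interpolation=2) for n,x,y in (('scene',265,150),('side',210,200))]
cv2.imwrite('pics/sd9.png',np.hstack(a));s=sensors.get_state();print(s['ee_pos'],s['ft_force'],s['torque'])"
```

```text
8.65 [ 0.54893756 -0.01994838  0.0708278 ] [-30.1  30.6  35.9 112.  -24.1  45.2  -0.5] [-10.2 -25.    2. ] 0.20681650408845303
[ 0.54893245 -0.0199608   0.07078293] [ -9.17646924 -21.35315613   3.49461341] [-4.45875534  1.88719615  0.10698885]
```

View pics/w9z.png

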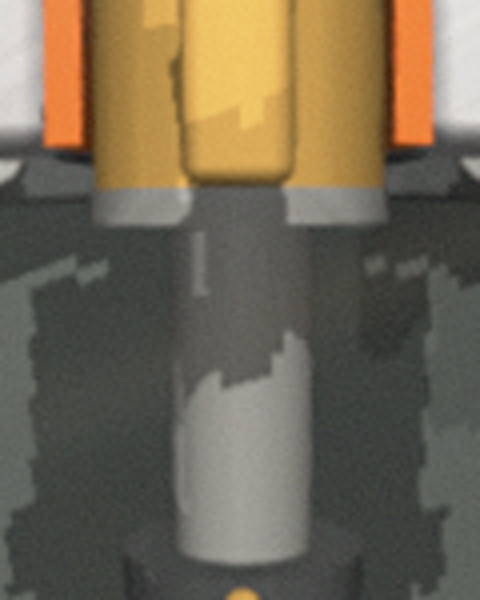

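View pics/sd9.png

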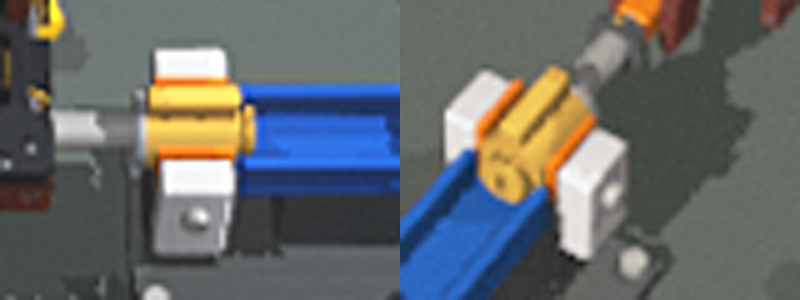

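Request:
apply_moves([
  {"dp": [-2, -5.6, 0], "angular": [0, 0, 0], "claw": 5},
  {"dp": [-3.4, -9.4, 0], "angular": [0, 0, 0], "claw": 5},
  {"dp": [-3.4, -9.4, 0], "angular": [0, 0, 0], "claw": 5},
  {"dp": [-3.4, -9.4, 0], "angular": [0, 0, 0], "claw": 5},
])

```text
time: 9.2
ee_pos: [0.549, -0.0203, 0.0712]
tcp_rot: [[0.334, 0.943, 0.0], [0.943, -0.334, 0.001], [0.001, 0.0, -1.0]]
ft_force: [0.6, -1.0, -0.9]
gripper_width: 0.205
```

```bash
python3 - <<'E'
from cell import sensors
s=sensors.get_state();print(s['ee_pos'],s['ft_force'],s['torque'],s['tcp_rot'][:,0],s['tau'])
from h import *
s,d=pickle.load(open("cap7.pkl","rb"))
crop(d["scene"],262,160,60,40,12,"pics/s7z.png");crop(d["side"],225,205,60,40,12,"pics/d7z.png")
E
```

```text
[ 0.54899583 -0.02027075  0.07119921] [ 0.57044665 -0.9948772  -0.90347648] [-0.41959549  0.21316141  0.04189861] [3.34039735e-01 9.42558773e-01 6.44082778e-04] [ 3.96910999e-01 -5.21420538e+01  9.81333554e+00 -2.10882211e+01
 -2.02101432e-01  2.81844236e-02  2.05514801e-02]
```

View pics/s7z.png

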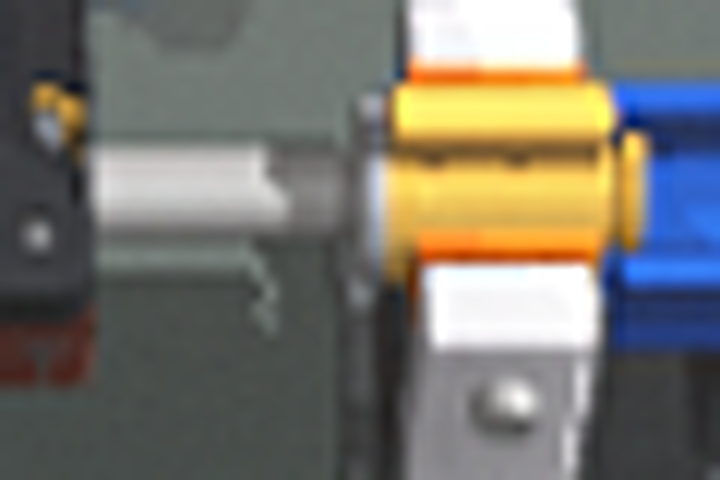

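View pics/d7z.png

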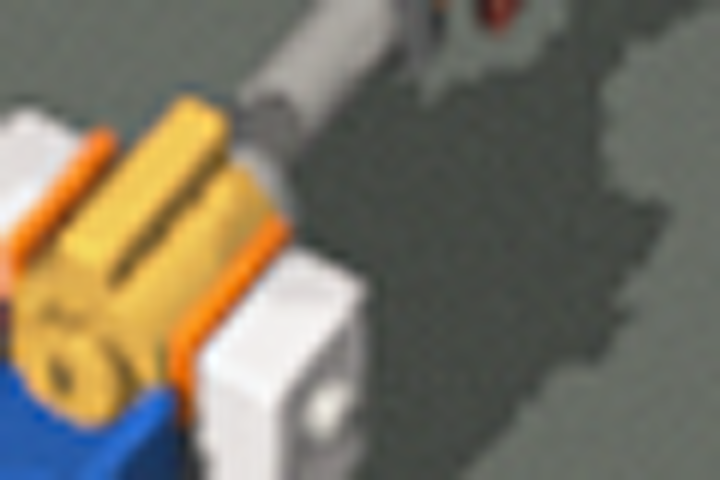

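Request:
apply_moves([
  {"dp": [-0.3, -0.9, 0], "angular": [0, 0, 0], "claw": 5},
  {"dp": [-0.3, -0.9, 1], "angular": [0, 0, 0], "claw": 5},
  {"dp": [-0.3, -0.9, 2], "angular": [0, 0, 0], "claw": 5},
  {"dp": [-0.3, -0.9, 3], "angular": [0, 0, 0], "claw": 5},
  {"dp": [-0.3, -0.9, 3], "angular": [0, 0, 0], "claw": 5},
])

```text
time: 9.7
ee_pos: [0.5481, -0.0219, 0.074]
tcp_rot: [[0.335, 0.942, -0.001], [0.942, -0.335, -0.0], [-0.0, -0.0, -1.0]]
ft_force: [0.3, 0.2, -4.9]
gripper_width: 0.202
```

Request:
apply_moves([
  {"dp": [0, 0, -2], "angular": [0, 0, 0], "claw": 5},
  {"dp": [0, 0, -4], "angular": [0, 0, 0], "claw": 5},
  {"dp": [0, 0, -6], "angular": [0, 0, 0], "claw": 5},
  {"dp": [0, 0, -6], "angular": [0, 0, 0], "claw": 5},
])

```text
time: 10.1
ee_pos: [0.5486, -0.0221, 0.0682]
tcp_rot: [[0.335, 0.942, 0.0], [0.942, -0.335, 0.0], [0.0, 0.0, -1.0]]
ft_force: [-0.2, -1.0, 0.5]
gripper_width: 0.206
```

Request:
apply_moves([
  {"dp": [0, 0, 3], "angular": [0, 0, 0], "claw": 5},
  {"dp": [1.0, 2.8, 3], "angular": [0, 0, 0], "claw": 5},
  {"dp": [2.0, 5.7, 3], "angular": [0, 0, 0], "claw": 5},
  {"dp": [3.0, 8.5, 3], "angular": [0, 0, 0], "claw": 5},
  {"dp": [3.4, 9.4, 3], "angular": [0, 0, 0], "claw": 5},
  {"dp": [3.7, 10.4, 3], "angular": [0, 0, 0], "claw": 5},
  {"dp": [3.7, 10.4, 3], "angular": [0, 0, 0], "claw": 5},
  {"dp": [3.7, 10.4, 3], "angular": [0, 0, 0], "claw": 5},
  {"dp": [3.7, 10.4, 3], "angular": [0, 0, 0], "claw": 5},
])

```text
time: 11.0
ee_pos: [0.5492, -0.0194, 0.0709]
tcp_rot: [[0.341, 0.94, -0.004], [0.94, -0.341, -0.008], [-0.009, -0.001, -1.0]]
ft_force: [-8.0, -21.0, 3.1]
gripper_width: 0.204
```

```bash
python3 cap.py 10 wrist scene side; python3 -c "
from h import *
from cell import sensors
s,d=pickle.load(open('cap10.pkl','rb')); crop(d['wrist'],195,60,120,150,4,'pics/w10z.png')
s=sensors.get_state();print(s['ee_pos'],s['ft_force'],s['torque'],s['tcp_rot'][:,0])"
```

```text
11.0 [ 0.54922717 -0.01942321  0.07092541] [-30.1  30.6  35.9 112.  -24.1  45.2  -0.5] [ -8.  -21.    3.1] 0.2037732510559063
[ 0.54925718 -0.01943636  0.07093989] [ -8.01377364 -21.85587934   2.78939962] [-4.31909942  1.79327228  0.09159734] [ 0.34053114  0.94019294 -0.00870492]
```

View pics/w10z.png

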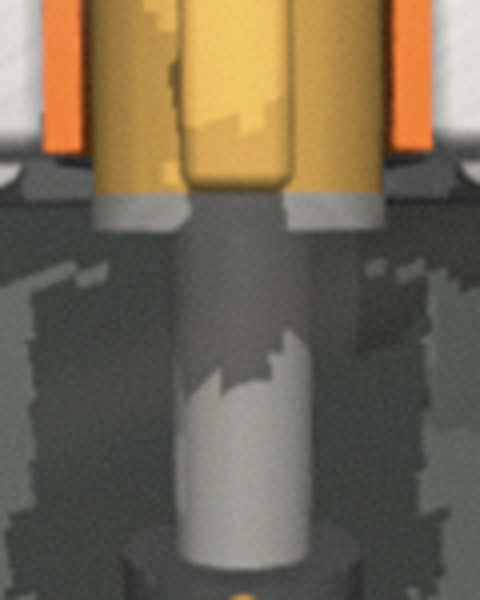

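Request:
apply_moves([
  {"dp": [0.5, 1.4, 0], "angular": [0, 0, 0], "claw": 5},
  {"dp": [1.0, 2.8, 0], "angular": [0, 0, 0], "claw": 5},
  {"dp": [1.3, 3.8, 0], "angular": [0, 0, 0], "claw": 5},
  {"dp": [1.3, 3.8, 0], "angular": [0, 0, 0], "claw": 5},
  {"dp": [1.3, 3.8, 0], "angular": [0, 0, 0], "claw": 5},
])

```text
time: 11.65
ee_pos: [0.5502, -0.0166, 0.0707]
tcp_rot: [[0.341, 0.94, -0.005], [0.94, -0.341, -0.009], [-0.01, -0.001, -1.0]]
ft_force: [-9.1, -23.3, 0.5]
gripper_width: 0.202
```

```bash
python3 cap.py 11 wrist scene side; python3 -c "
from h import *
ims=[]
for i in (8,10,11):
    s,d=pickle.load(open(f'cap{i}.pkl','rb')); ims.append(cv2.resize(d['wrist']['color'][90:230,210:300,::-1],(260,404),interpolation=2))
cv2.imwrite('pics/cmp.png',np.hstack(ims))
ims=[]
for i in (7,10,11):
    s,d=pickle.load(open(f'cap{i}.pkl','rb')); ims.append(cv2.resize(d['scene']['color'][160:200,290:330,::-1],(260,260),interpolation=2))
cv2.imwrite('pics/cmp2.png',np.hstack(ims))"
```

```text
11.65 [ 0.55020034 -0.01658625  0.07074616] [-30.4  30.7  35.9 111.9 -24.1  45.3  -0.9] [ -9.1 -23.3   0.5] 0.20219377050810777
```

View pics/cmp.png

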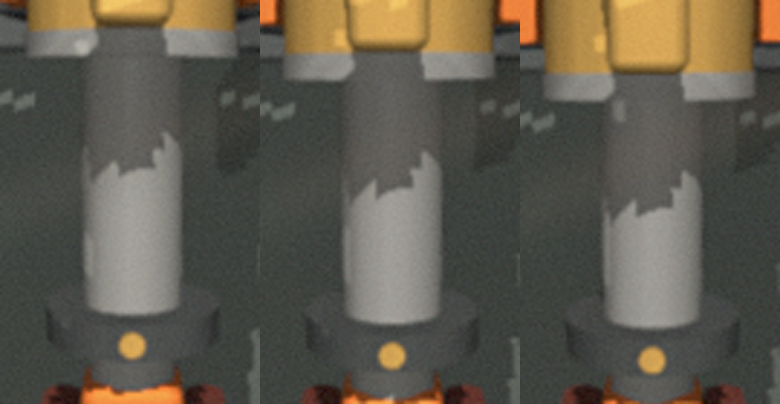

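View pics/cmp2.png

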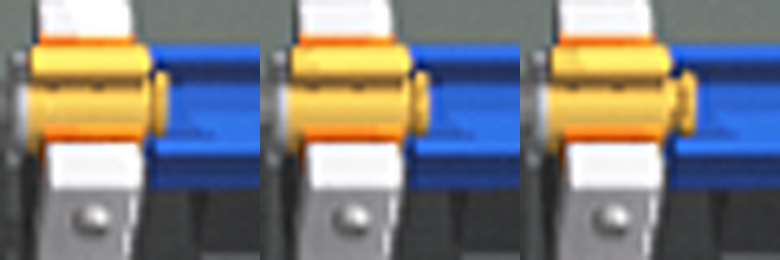

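```bash
cat > gap.py <<'E'
from h import *
import sys
def gap(cap,rr,rc,col=256):
    s,d=pickle.load(open(cap,"rb"));c=d["wrist"];T=tcpT(s);U=np.array([.336,.942])
    a=onz(c,(col,rr),.1075,T);b=onz(c,(col,rc),.0985,T);print("ring",a.round(4),"collar",b.round(4),"gap mm",(a-b)[:2]@U*1000, "from TCP",(a-s["ee_pos"])[:2]@U*1000,(b-s["ee_pos"])[:2]@U*1000)
if __name__=="__main__": gap(sys.argv[1],float(sys.argv[2]),float(sys.argv[3]))
E
python3 gap.py cap8.pkl 108.8 196.5; python3 gap.py cap11.pkl 123.5 202
```

```text
ring [0.5733 0.0506 0.1075] collar [0.5596 0.0121 0.0985] gap mm 40.866390044796844 from TCP 77.30069524813304 36.4343052033362
ring [0.5739 0.0509 0.1075] collar [0.5611 0.0158 0.0985] gap mm 37.29133658637974 from TCP 71.49591184496681 34.20457525858707
```

Request:
apply_moves([
  {"dp": [0.5, 1.4, 0], "angular": [0, 0, 0], "claw": 5},
  {"dp": [1.0, 2.8, 0], "angular": [0, 0, 0], "claw": 5},
  {"dp": [1.5, 4.2, 0], "angular": [0, 0, 0], "claw": 5},
  {"dp": [2.0, 5.6, 0], "angular": [0, 0, 0], "claw": 5},
  {"dp": [2.5, 7.0, 0], "angular": [0, 0, 0], "claw": 5},
  {"dp": [3.0, 8.5, 0], "angular": [0, 0, 0], "claw": 5},
  {"dp": [3.0, 8.5, 0], "angular": [0, 0, 0], "claw": 5},
])

```text
time: 12.5
ee_pos: [0.5525, -0.0094, 0.0704]
tcp_rot: [[0.342, 0.94, -0.006], [0.939, -0.343, -0.01], [-0.012, -0.002, -1.0]]
ft_force: [-7.3, -21.6, -0.6]
gripper_width: 0.201
```

```bash
python3 cap.py 12 wrist scene side; python3 -c "
from h import *
ims=[]
for i in (10,11,12):
    s,d=pickle.load(open(f'cap{i}.pkl','rb')); ims.append(cv2.resize(d['wrist']['color'][90:230,210:300,::-1],(260,404),interpolation=2))
cv2.imwrite('pics/cmp12.png',np.hstack(ims))"
```

```text
12.5 [ 0.55247992 -0.00942758  0.07038809] [-31.1  31.   35.9 111.5 -24.1  45.5  -1.8] [ -7.3 -21.6  -0.6] 0.20129728044312864
```

View pics/cmp12.png

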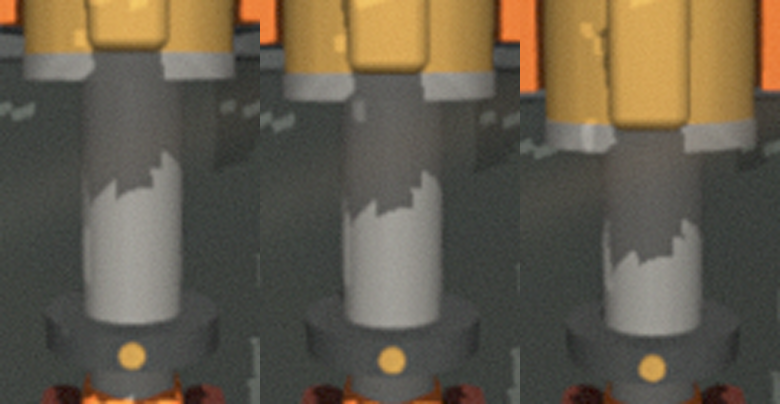

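Request:
apply_moves([
  {"dp": [0.5, 1.4, 0], "angular": [0, 0, 0], "claw": 3},
  {"dp": [1.0, 2.8, 0], "angular": [0, 0, 0], "claw": 3},
  {"dp": [1.5, 4.2, 0], "angular": [0, 0, 0], "claw": 3},
  {"dp": [2.0, 5.6, 0], "angular": [0, 0, 0], "claw": 3},
  {"dp": [2.5, 7.0, 0], "angular": [0, 0, 0], "claw": 3},
  {"dp": [3.0, 8.5, 0], "angular": [0, 0, 0], "claw": 3},
  {"dp": [3.5, 9.9, 0], "angular": [0, 0, 0], "claw": 3},
  {"dp": [4.0, 11.3, 0], "angular": [0, 0, 0], "claw": 3},
  {"dp": [4.0, 11.3, 0], "angular": [0, 0, 0], "claw": 3},
])

```text
time: 13.55
ee_pos: [0.5579, 0.0062, 0.0699]
tcp_rot: [[0.339, 0.941, -0.004], [0.941, -0.339, -0.007], [-0.008, -0.002, -1.0]]
ft_force: [-3.4, -13.9, -8.9]
gripper_width: 0.205
```

```bash
python3 cap.py 13 wrist scene side; python3 -c "
from h import *
ims=[]
for i in (11,12,13):
    s,d=pickle.load(open(f'cap{i}.pkl','rb')); ims.append(cv2.resize(d['wrist']['color'][90:230,210:300,::-1],(260,404),interpolation=2))
cv2.imwrite('pics/cmp13.png',np.hstack(ims))"
```

```text
13.55 [0.55789389 0.00621377 0.06989308] [-32.2  31.3  35.6 110.8 -24.4  45.8  -2.9] [ -3.4 -13.9  -8.9] 0.20516515156523535
```

View pics/cmp13.png

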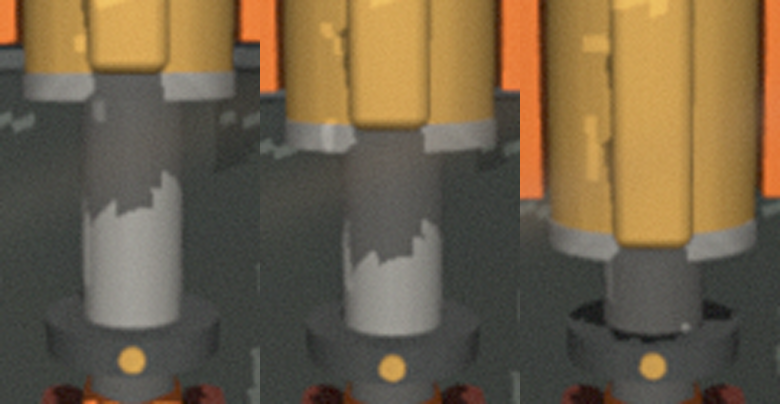

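```bash
python3 gap.py cap12.pkl 141.5 204.2; python3 gap.py cap13.pkl 178 205
```

```text
ring [0.5737 0.051  0.1075] collar [0.5631 0.0221 0.0985] gap mm 30.718406772987684 from TCP 64.01272157648482 33.29431480349713
ring [0.5735 0.0518 0.1075] collar [0.5683 0.0374 0.0985] gap mm 15.27293687878209 from TCP 48.18231780939763 32.90938093061555
```

Request:
apply_moves([
  {"dp": [0.5, 1.4, 0], "angular": [0, 0, 0], "claw": 3},
  {"dp": [1.0, 2.8, 0], "angular": [0, 0, 0], "claw": 3},
  {"dp": [1.5, 4.2, 0], "angular": [0, 0, 0], "claw": 3},
  {"dp": [2.0, 5.6, 0], "angular": [0, 0, 0], "claw": 3},
  {"dp": [2.5, 7.0, 0], "angular": [0, 0, 0], "claw": 3},
  {"dp": [3.0, 8.5, 0], "angular": [0, 0, 0], "claw": 3},
  {"dp": [3.0, 8.5, 0], "angular": [0, 0, 0], "claw": 3},
])

```text
time: 14.4
ee_pos: [0.5617, 0.0178, 0.0702]
tcp_rot: [[0.337, 0.942, -0.003], [0.942, -0.337, -0.003], [-0.004, -0.002, -1.0]]
ft_force: [-1.8, -7.1, -7.7]
gripper_width: 0.202
```

```bash
python3 cap.py 14 wrist scene side; python3 -c "
from h import *
s,d=pickle.load(open('cap14.pkl','rb')); crop(d['wrist'],195,90,120,140,4,'pics/w14z.png')
a=[cv2.resize(d[n]['color'][y:y+60,x:x+80,::-1],(400,300),interpolation=2) for n,x,y in (('scene',275,150),('side',195,205))]
cv2.imwrite('pics/sd14.png',np.hstack(a))"
```

```text
14.4 [0.56167082 0.01780091 0.07015233] [-33.   31.6  35.4 110.3 -24.6  46.   -3.8] [-1.8 -7.1 -7.7] 0.2019130462898498
```

View pics/w14z.png

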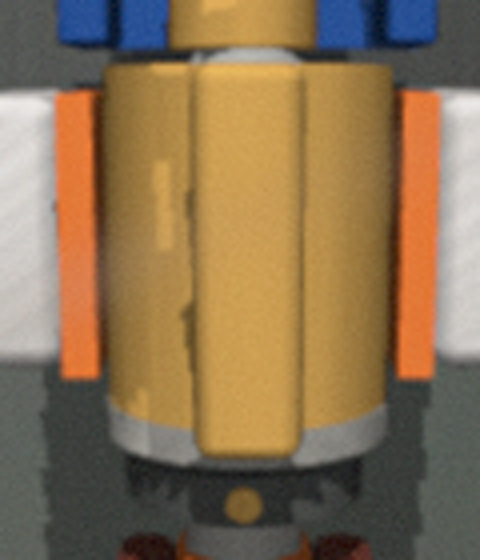

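View pics/sd14.png

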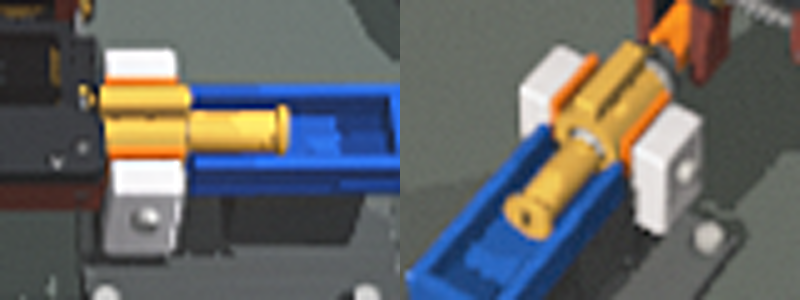

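Request:
apply_moves([
  {"dp": [0.2, 0.5, 0], "angular": [0, 0, 0], "claw": 3},
  {"dp": [0.4, 1.0, 0], "angular": [0, 0, 0], "claw": 3},
  {"dp": [0.5, 1.5, 0], "angular": [0, 0, 0], "claw": 3},
  {"dp": [0.7, 2.0, 0], "angular": [0, 0, 0], "claw": 3},
  {"dp": [0.7, 2.0, 0], "angular": [0, 0, 0], "claw": 3},
])

```text
time: 15.05
ee_pos: [0.562, 0.0187, 0.0701]
tcp_rot: [[0.337, 0.941, -0.004], [0.941, -0.337, -0.005], [-0.006, -0.002, -1.0]]
ft_force: [-3.7, -10.3, -5.3]
gripper_width: 0.206
```

```bash
python3 -c "
from cell import sensors
s=sensors.get_state();print(s['ee_pos'],s['ft_force'])"
```

```text
[0.56196892 0.01868071 0.07011932] [ -3.6989552  -10.32275501  -5.34838582]
```

Request:
apply_moves([
  {"dp": [0.2, 0.5, 0], "angular": [0, 0, 0], "claw": 3},
  {"dp": [0.4, 1.0, 0], "angular": [0, 0, 0], "claw": 3},
  {"dp": [0.4, 1.0, 0], "angular": [0, 0, 0], "claw": 3},
  {"dp": [0.4, 1.0, 0], "angular": [0, 0, 0], "claw": 3},
])

```text
time: 15.45
ee_pos: [0.5625, 0.0202, 0.0701]
tcp_rot: [[0.337, 0.941, -0.004], [0.941, -0.337, -0.004], [-0.005, -0.002, -1.0]]
ft_force: [-2.7, -9.7, -5.4]
gripper_width: 0.198
```

```bash
python3 cap.py 15 wrist scene side; python3 -c "
from h import *
s,d=pickle.load(open('cap15.pkl','rb')); crop(d['wrist'],215,160,80,80,7,'pics/w15z.png')"
```

```text
15.45 [0.56253814 0.02018172 0.07008686] [-33.2  31.7  35.4 110.2 -24.7  46.1  -4. ] [-2.7 -9.7 -5.4] 0.19797359949074844
```

View pics/w15z.png

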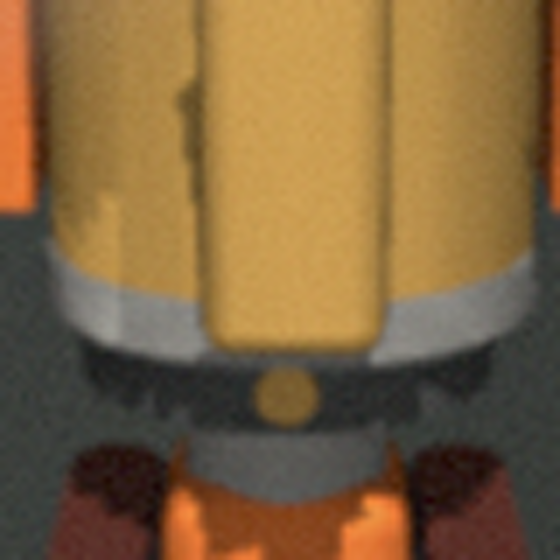

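Request:
apply_moves([
  {"dp": [0.2, 0.5, 0], "angular": [0, 0, 0], "claw": 3},
  {"dp": [0.4, 1.0, 0], "angular": [0, 0, 0], "claw": 3},
  {"dp": [0.4, 1.0, 0], "angular": [0, 0, 0], "claw": 3},
  {"dp": [0.4, 1.0, 0], "angular": [0, 0, 0], "claw": 3},
])

```text
time: 16.0
ee_pos: [0.5625, 0.0202, 0.0701]
tcp_rot: [[0.338, 0.941, -0.004], [0.941, -0.338, -0.005], [-0.006, -0.002, -1.0]]
ft_force: [-3.6, -11.7, -5.8]
gripper_width: 0.199
```

Request:
apply_moves([
  {"dp": [0.2, 0.5, 0], "angular": [0, 0, 0], "claw": 3},
  {"dp": [0.4, 1.0, 0], "angular": [0, 0, 0], "claw": 3},
  {"dp": [0.4, 1.0, 0], "angular": [0, 0, 0], "claw": 3},
  {"dp": [0.4, 1.0, 0], "angular": [0, 0, 0], "claw": 3},
])

```text
time: 16.4
ee_pos: [0.5626, 0.0203, 0.0701]
tcp_rot: [[0.338, 0.941, -0.005], [0.941, -0.338, -0.006], [-0.007, -0.003, -1.0]]
ft_force: [-4.7, -13.7, -4.7]
gripper_width: 0.204
```

Request:
apply_moves([
  {"dp": [0.2, 0.5, 0], "angular": [0, 0, 0], "claw": 3},
  {"dp": [0.4, 1.0, 0], "angular": [0, 0, 0], "claw": 3},
  {"dp": [0.5, 1.5, 0], "angular": [0, 0, 0], "claw": 3},
  {"dp": [0.7, 2.0, 0], "angular": [0, 0, 0], "claw": 3},
  {"dp": [0.7, 2.0, 0], "angular": [0, 0, 0], "claw": 3},
  {"dp": [0.7, 2.0, 0], "angular": [0, 0, 0], "claw": 3},
])

```text
time: 17.0
ee_pos: [0.5625, 0.0203, 0.07]
tcp_rot: [[0.34, 0.941, -0.006], [0.941, -0.34, -0.008], [-0.009, -0.003, -1.0]]
ft_force: [-7.6, -18.5, -2.1]
gripper_width: 0.204
```

```bash
python3 cap.py 16 wrist scene side; python3 -c "
from h import *
ims=[]
for i in (14,15,16):
    s,d=pickle.load(open(f'cap{i}.pkl','rb')); ims.append(cv2.resize(d['wrist']['color'][170:240,225:290,::-1],(260,280),interpolation=2))
cv2.imwrite('pics/cmp16.png',np.hstack(ims))
a=[cv2.resize(d[n]['color'][y:y+60,x:x+80,::-1],(400,300),interpolation=2) for n,x,y in (('scene',275,150),('side',195,205))]
cv2.imwrite('pics/sd16.png',np.hstack(a))"
```

```text
17.0 [0.56252193 0.02026289 0.07001946] [-33.4  31.8  35.6 110.  -24.5  46.3  -4.4] [ -7.6 -18.5  -2.1] 0.20367868999530833
```

View pics/cmp16.png

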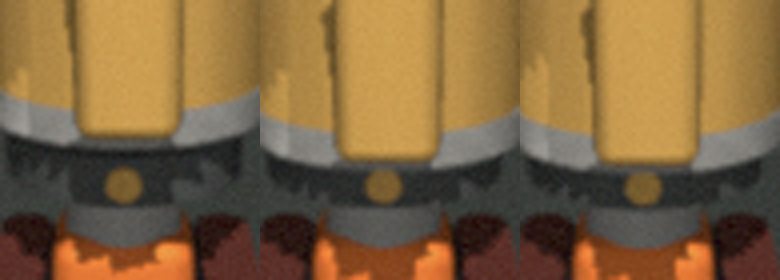

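View pics/sd16.png

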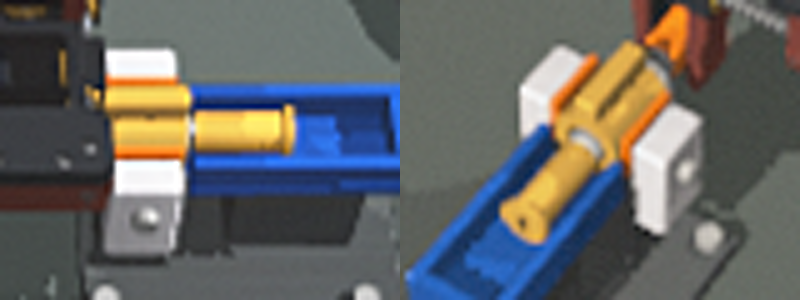

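```bash
python3 - <<'E'
from h import *
s,d=pickle.load(open("cap16.pkl","rb"));c=d["wrist"];T=tcpT(s);U=np.array([.336,.942])
crop(c,215,185,80,50,9,"pics/w16z.png")
for r,z in ((211,.1075),(212,.1075),(217,.1055),(222.5,.105)):
    p=onz(c,(256,r),z,T);print(r,(p-s["ee_pos"])[:2]@U*1000, p)
E
```

```text
211 33.198276483298095 [0.57309962 0.05173229 0.1075    ]
212 32.72548756631742 [0.57293878 0.05128776 0.1075    ]
217 29.568074972852116 [0.57185883 0.04832115 0.1055    ]
222.5 26.664357679811804 [0.57086957 0.0455915  0.105     ]
```

View pics/w16z.png

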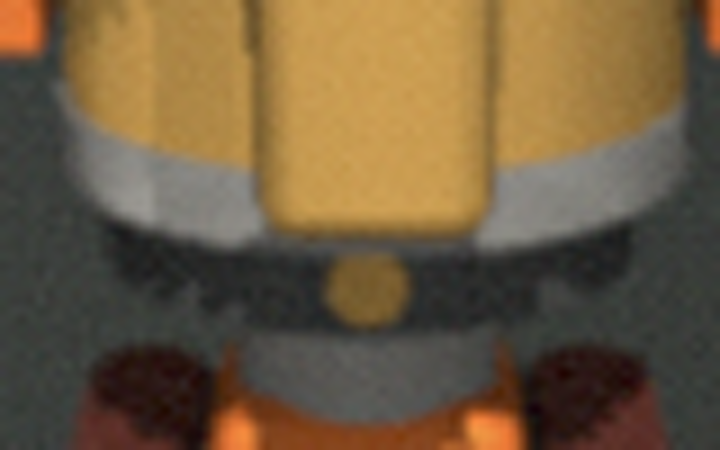

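Request:
apply_moves([
  {"dp": [-1.0, -2.8, 0], "angular": [0, 0, 0], "claw": 3},
  {"dp": [-2.0, -5.6, 0], "angular": [0, 0, 0], "claw": 3},
  {"dp": [-2.0, -5.6, 0], "angular": [0, 0, 0], "claw": 3},
])

```text
time: 17.45
ee_pos: [0.5626, 0.0202, 0.0702]
tcp_rot: [[0.336, 0.942, -0.003], [0.942, -0.336, -0.002], [-0.003, -0.002, -1.0]]
ft_force: [-1.6, -6.7, -10.5]
gripper_width: 0.205
```

Request:
apply_moves([
  {"dp": [0, 0, 0], "angular": [0, 0, 0], "claw": 25},
  {"dp": [0, 0, 0], "angular": [0, 0, 0], "claw": 50},
  {"dp": [0, 0, 0], "angular": [0, 0, 0], "claw": 70},
  {"dp": [0, 0, 0], "angular": [0, 0, 0], "claw": 70},
  {"dp": [0, 0, 0], "angular": [0, 0, 0], "claw": 70},
])

```text
time: 17.95
ee_pos: [0.5643, 0.0224, 0.0714]
tcp_rot: [[0.334, 0.942, 0.001], [0.942, -0.334, 0.0], [0.001, 0.0, -1.0]]
ft_force: [0.2, 0.1, 0.3]
gripper_width: 0.608
```

```bash
python3 cap.py 17
```

```text
17.95 [0.56430603 0.02237989 0.0714298 ] [-33.2  31.5  35.2 110.1 -24.8  46.   -3.9] [0.2 0.1 0.3] 0.6075099586886065
```

View pics/wrist17.png

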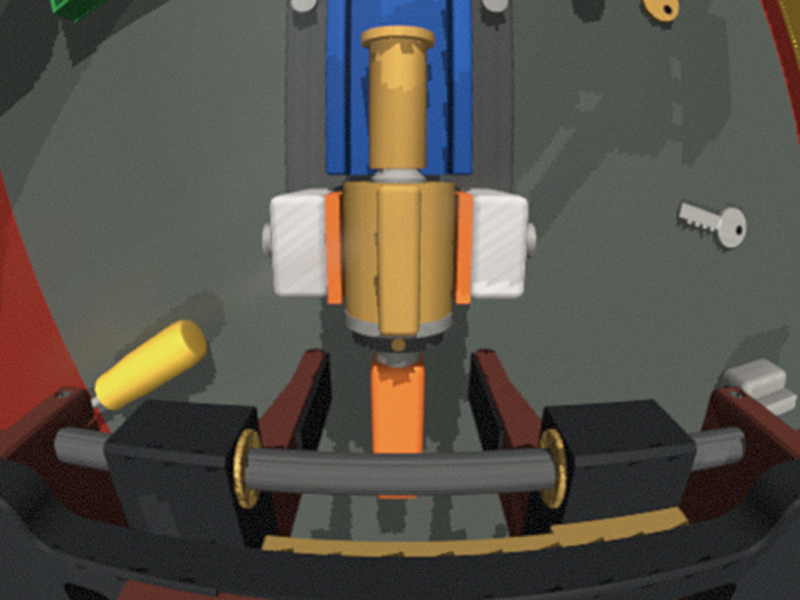

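Request:
apply_moves([
  {"dp": [0, 0, 10], "angular": [0, 0, 0], "claw": 75},
  {"dp": [0, 0, 30], "angular": [0, 0, 0], "claw": 75},
  {"dp": [0, 0, 60], "angular": [0, 0, 0], "claw": 75},
  {"dp": [-10, -30, 90], "angular": [0, 0, 0], "claw": 75},
  {"dp": [-20, -60, 120], "angular": [0, 0, 0], "claw": 75},
  {"dp": [-25, -75, 130], "angular": [0, 0, 0], "claw": 75},
  {"dp": [-25, -75, 130], "angular": [0, 0, 0], "claw": 75},
  {"dp": [-25, -75, 130], "angular": [0, 0, 0], "claw": 75},
])

```text
time: 18.8
ee_pos: [0.539, -0.0518, 0.2005]
tcp_rot: [[0.334, 0.942, -0.0], [0.942, -0.334, 0.001], [0.001, -0.001, -1.0]]
ft_force: [0.7, 0.4, 0.1]
gripper_width: 0.857
```

```bash
python3 cap.py 18 wrist scene side; python3 -c "
from h import *
s,d=pickle.load(open('cap18.pkl','rb'))
a=[cv2.resize(d[n]['color'][y:y+60,x:x+80,::-1],(400,300),interpolation=2) for n,x,y in (('scene',270,145),('side',195,200))]
cv2.imwrite('pics/sd18.png',np.hstack(a))"
```

```text
18.8 [ 0.53897599 -0.05175008  0.20052056] [-32.9  19.8  42.6 106.8 -15.5  59.4  -3.5] [0.7 0.4 0.1] 0.856546302289527
```

View pics/sd18.png

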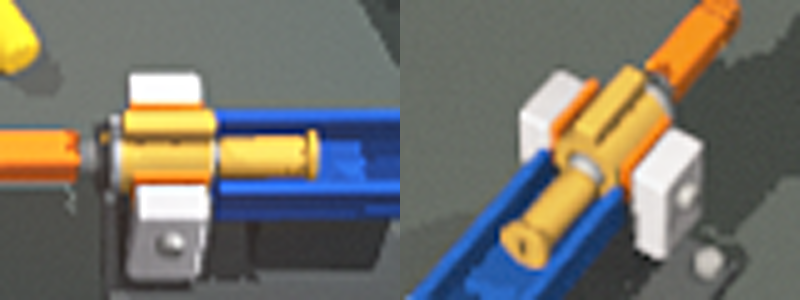

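View pics/wrist18.png

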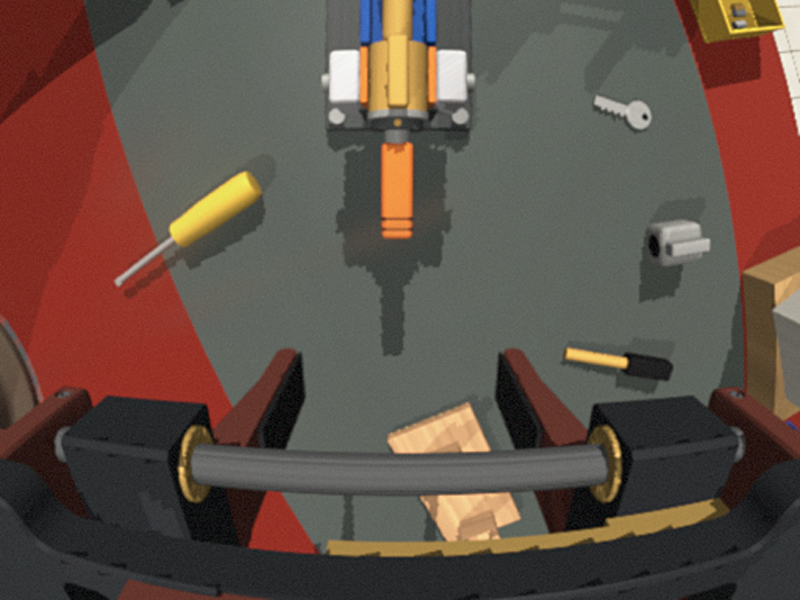

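```bash
python3 - <<'E'
from h import *
s,d=pickle.load(open('cap18.pkl','rb'))
out={}
for n,(x0,y0,x1,y1) in {"scene":(245,160,292,195),"side":(322,195,350,225)}.items():
    pass
a=[cv2.resize(d[n]['color'][y:y+45,x:x+60,::-1],(480,360),interpolation=2) for n,x,y in (('scene',240,155),('side',310,190))]
for n in d:
    if n=="wrist":continue
    h=cv2.cvtColor(d[n]["color"],cv2.COLOR_RGB2HSV).astype(int); m=(h[...,0]<17)&(h[...,0]>5)&(h[...,1]>190)&(h[...,2]>150)
    k,l,st,ce=cv2.connectedComponentsWithStats(m.astype(np.uint8))
    for i in range(1,k):
        if st[i,4]>100 and 180<st[i,0]<360 and 150<st[i,1]<260:
            ys,xs=np.where(l==i);P=np.c_[xs,ys].astype(float);mu=P.mean(0);u=np.linalg.svd(P-mu,full_matrices=0)[2][0];t=(P-mu)@u
            print(n,st[i],mu); e=[mu+u*t.min(),mu+u*t.max()]; out[n]=sorted(e,key=lambda q:(q[0] if n=="scene" else -q[0])); print(out[n])
for k in (0,1):
    print(tri([ray(d["scene"],out["scene"][k]),ray(d["side"],out["side"][k])]))
E
```

```text
scene [261 172  25   9 107] [271.95327103 177.57943925]
[array([260.45490527, 176.02050676]), array([284.68736786, 179.30591045])]Traceback (most recent call last):
  File "<stdin>", line 16, in <module>
KeyError: 'side'
```

```bash
python3 - <<'E'
from h import *
s,d=pickle.load(open('cap18.pkl','rb'))
out={}
for n,(x0,y0,x1,y1) in {"scene":(240,160,290,195),"side":(243,190,272,222)}.items():
    h=cv2.cvtColor(d[n]["color"],cv2.COLOR_RGB2HSV).astype(int); m=(h[...,0]<17)&(h[...,0]>4)&(h[...,1]>160)&(h[...,2]>120)
    w=np.zeros_like(m);w[y0:y1,x0:x1]=1;m&=w
    k,l,st,ce=cv2.connectedComponentsWithStats(m.astype(np.uint8));i=1+st[1:,4].argmax()
    ys,xs=np.where(l==i);P=np.c_[xs,ys].astype(float);mu=P.mean(0);u=np.linalg.svd(P-mu,full_matrices=0)[2][0];t=(P-mu)@u
    print(n,st[i],mu); e=[mu+u*t.min(),mu+u*t.max()]; out[n]=sorted(e,key=lambda q:(q[0] if n=="scene" else -q[0])); print(out[n])
P=[tri([ray(d["scene"],out["scene"][k]),ray(d["side"],out["side"][k])]) for k in (0,1)]
print(P); v=P[1][0]-P[0][0]; print(np.linalg.norm(v),"pitch",np.degrees(np.arcsin(v[2]/np.linalg.norm(v))),"yaw",np.degrees(np.arctan2(v[1],v[0])))
E
```

```text
scene [261 171  25  10 145] [272.55172414 176.40689655]
[array([260.89134892, 176.16143936]), array([285.02800713, 176.66952904])]
side [244 198  19  22 129] [254.1627907  207.85271318]
[array([260.41274314, 199.55753484]), array([247.29787231, 216.96409808])]
[(array([ 0.55149976, -0.01727652,  0.09247122]), [np.float64(0.00252553036876633), np.float64(0.0025255303687663723)]), (array([0.56875307, 0.03482226, 0.08672401]), [np.float64(0.0012046954308872692), np.float64(0.001204695430887086)])]
0.0551814259547773 pitch -5.978270715847618 yaw 71.67691664102026
```

```bash
python3 -c "
from cell import arm
print(arm.hand_in())"
```

```text
the job is handed in; nothing more can be done
None
```

I took the follower from its rack, pushed the plug out into the blue trough, and left the follower in the bore with its collar on the face ring. The job was handed in at about 19 s; it returned no verdict.

**Last checks**
- **Collar seat:** The total push at the end was about 20 N, against roughly 10 N of drag just before, with no further movement. That leaves an estimated 8–10 N on the ring. The last wrist picture before letting go shows the collar flush against the ring.
- **Plug:** The pictures show it lying in the trough with its rear end against the follower's nose, just past the bore's exit.
- **Release:** After I opened the gripper, the force on the tool read about zero and the follower stayed put as the arm lifted away. None of the moves went near the bystanders, and those in the last wrist picture looked undisturbed.

**Checks that disagreed or fell short**
- **Breakaway force:** The plug took about 25 N to start moving, more than the 5–15 N stated.
- **Grip slip:** The handle slipped about 4 mm in the grip during that push. It stopped once the drag fell.
- **Follower tilt:** Locating the handle in two camera views gave about 6° nose-down, just under the 6.9° limit. Those rays missed each other by up to 2.5 mm, so the figure is unreliable. The bore clearance allows about 4° at most, so I accepted it.

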